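# Heft out the full wax cartridge and load the warmer

## Robot

A 7-joint arm with a two-finger parallel gripper is mounted at the origin on a cart in front of the work surface, level with it; the furniture and walls round the work are solid. World frame = base frame: x ahead of the robot, y to its left, z up, the work surface at z = 0. Lengths are in m, angles in rad, forces in N, time in s.
With the tool pointing down it reaches from about 0.4 to 0.85 m from the base axis. Payload 4.4 kg.
Tool frame: the origin (TCP) lies at the very end of the fingers, on their centre line; the grasp point (between the pads) lies 19 mm behind it; z points along the fingers, x is the direction in which the jaws open and shut, and the axes are right-handed (so a half turn about z gives the same grasp; the last joint's range is limited). The gripper opens to 94 mm and grips with 3 to 60 N. Pads are 16 mm wide; open, the fingers measure 119 mm over their backs; the gripper's body (75 mm by 177 mm) begins 78 mm behind the grasp point.
Start: joints at [1.249, 0.628, 0.038, 1.517, -0.027, 0.996, -0.02], TCP at [0.164, -0.629, 0.205] pointing down, gripper open.
Joint ranges: [-3.06, 3.06], [-0.37, 2.12], [-1.25, 1.32], [0.18, 2.47], [-1.1, 4.24], [0.23, 1.98], [-2.94, 2.94]. Speed limits (rad/s): [2.57, 2.57, 3.14, 3.14, 3.14, 3.14, 3.14].

## Interface

Orientations are given as a unit quaternion [w, x, y, z].
In Python, from station import readout, optics, arm, spotter gives the robot as it stands.
- The arm moves only by the tool send_rows, never from a script. Its argument "series" is a list of rows, each an object of numbers: "dx", "dy", "dz": the shift along the tool's x, y, z in cm; "ax", "ay", "az": the turn, a rotation vector about the tool's x, y, z in rad; "jaw": the finger opening in cm, from 0 to 9.4. A call has exactly 5 rows; each row is the pose to reach, as a shift and turn from the pose commanded when the call began, along the tool's axes at that moment; what a row does not reach only later rows make up. A row lasts 1/8 s, in which the tool goes at most 62.5 mm and 10.7 degrees, less where a joint would pass 70% of its speed; a pose out of reach is approached as far as the arm can. A call with a gripper value outside its range is refused whole. The fingers move at their own pace and stop on an object; "newtons" is the grip in N (left out, the last holds). Time passes only in rows, so rows that repeat a pose let the fingers close, or fill a call up. It gives the time, the measured TCP pose, the force and the opening at its end, in the units of the state.
- readout.observe(): the state, without advancing time (a new reading comes with each control period).
- optics.snapshot(name): name is "side" or "top" or "wrist"; returns a dict with "pixels" (420x560x3 uint8, blue, green, red), "range_z" (420x560 float32, m along the optical axis (not along the pixel's ray), 0 where there is no reading), "mtx" (3x3 intrinsics, pixels), "rvec" (rotation vector, rad) and "tvec" (3), from world to camera coordinates, as OpenCV has them. Camera axes: x right, y down, z forward; pixel columns grow to the right and rows downward; lengths in m; the calibration is good to about 2 mm. A picture is of the moment at which its call begins.
- arm.finish_job(): hands the job in, once; it reports no verdict.
Trained networks look in the newest picture that a camera, given by its name, has taken for a name from the list of things; names that differ only in an ending like _2 or _b are one class to them, and where a whole thing is asked for, a point or a joint stands for the part that bears it (a point fixed in the world has none). Each returns a list of dicts, best first, with "p" (0 to 1); they miss things now and then, are a little off and sometimes report something else, mostly with a low value. They report only what shows in the picture. A call takes as long as a camera call.
- spotter.find_in(camera, query): "box" ([left, top, right, bottom] in pixels, round what is visible of it).
- spotter.place_of(camera, query): "centre" ([column, row] in pixels: a listed point, or the origin of a listed thing).
The state is a dict: "time_s": time; "joint_pos": joint angles; "qd": joint speeds; "effort": joint torques, N m; "eef_pos": TCP position; "eef_rot": TCP orientation; "wrist_force": force on the tool from outside, world axes, zero at the start; "moment": the same for the moment, N m; "opening": finger opening in m.
Only numpy, scipy, OpenCV 4.12 (cv2) and the standard library are available. Lean on these libraries where they do the work, as an engineer would, in place of code of your own. Each camera call takes 0.05 s, during which the arm holds its last target. There are 200 camera calls.

## Task

Load the wax warmer with the one full cartridge of the three in the rack. Lever the warmer's cover open with the spatula, find the full cartridge by its weight (they look alike, and a full one is about four times as heavy as a spent one), and lower it gently, upright and all the way down into the well. Leave the two spent cartridges standing in the rack, the spatula lying on the worktop and the warmer's cover shut, and do not disturb the other things on the worktop.

Things in the scene. Friction and masses are not known exactly. Their poses are not given: they have to be found in the camera images.
- warmer: White wax warmer, fixed, 107 mm deep (x) x 140 mm wide (y); rim 80 mm high, 86 mm with the cover shut. Origin on the worktop under the middle of its well; x points away from its front (the face with the dial, at x = -54 mm), y to the left, z up.
- well (a point): Middle of the well's floor, 5 mm above the worktop. Well 49 mm (warmer x) x 66 mm (y): a cartridge goes in with its 60 mm side along y and ends 3 mm below the rim. At both y ends, above z = 33 mm, is a finger recess from |y| = 33 to 63 mm, 49 mm wide in x. The front and rear walls of the well (|x| > 24.5 mm) reach up to the rim and leave no room for a finger.
- notch (a point): Blade notch in the middle of the upper edge of the warmer's front face, under the shut cover: 44 mm wide (y) and 10 mm high (z = 70 to 80 mm, the cover's underside), running 30 mm back (x) into the well. This point is the middle of its opening, x = -54 mm, z = 75 mm.
- cover (a joint): Angle of the warmer's flat grey cover (92 mm long, 134 mm wide, 6 mm thick, no handle, 0.09 kg): 0 shut, 2.0 leaning back fully open. Hinge along the warmer's y at x = +45 mm, z = 80 mm (underside of the shut cover). It stays open by its own weight past about 1.6 and sinks shut slowly when brought forward of that.
- cover_edge (a point): Middle of the lower front edge of the cover, right above the notch when shut; 92 mm from the hinge.
- rack: Low grey open rack, fixed, 60 mm (x) x 208 mm (y), walls 4 mm thick and 34 mm high, floor 4 mm. Origin in the middle of its underside. Three bays in a row along its y, centres at y = -68, 0, +68 mm, each 52 (x) x 64 mm. The cartridges stand in it with their 60 mm sides along y, so there are only about 8 mm between neighbours.
- cartridge_1: One of three look-alike upright wax cartridges: white block 42 mm (its x) x 60 mm (y) x 72 mm tall; the top 5 mm is a smaller grey cap (30 x 48 mm). Origin in the middle of its underside, z up. One of the three, any of them, is full (about 0.28 kg), the others are spent (about 0.07 kg). Stands at the start in the bay at y = +68 mm.
- cartridge_2: One of three look-alike upright wax cartridges: white block 42 mm (its x) x 60 mm (y) x 72 mm tall; the top 5 mm is a smaller grey cap (30 x 48 mm). Origin in the middle of its underside, z up. One of the three, any of them, is full (about 0.28 kg), the others are spent (about 0.07 kg). Stands at the start in the bay at y = 0.
- cartridge_3: One of three look-alike upright wax cartridges: white block 42 mm (its x) x 60 mm (y) x 72 mm tall; the top 5 mm is a smaller grey cap (30 x 48 mm). Origin in the middle of its underside, z up. One of the three, any of them, is full (about 0.28 kg), the others are spent (about 0.07 kg). Stands at the start in the bay at y = -68 mm.
- spatula: Wax spatula, 172 mm long, lying flat: wooden handle 14 mm wide and 13 mm high from x = -84 to +14 mm, steel blade 24 mm wide and 3 mm thick (its middle 6.5 mm above the underside) from there to the tip, x = +80 mm. Origin on the underside at the place to grip, near the centre of mass; x points to the tip, z up.
- spatula_tip (a point): Middle of the tip edge of the spatula's blade.
- timer: Bystander: white square session timer with a knob, 62 x 62 x 36 mm. Origin at its underside.
- cream_tube: Bystander: squeeze tube with a cap, lying, 49 x 134 x 32 mm.
- electrode_2: Bystander: round electrode head, disc 45 mm across with a stem, 46 mm high.
- mixing_cup: Bystander: small cup, 69 mm across, 32 mm high.

How it is judged:
By the outcome, as a careful person would: the job done as asked, in the order asked, and still so for the second after the job is handed in, with the robot touching nothing.
It also fails if it takes over 72 s, if anything falls off the work surface, if the arm or the gripper's body presses on something with over 40 N, if the wrist force passes 120 N, or if a joint passes its speed limit or range.

## Working session

There is one attempt and no reset: what is moved stays moved. The work goes in short steps, Python scripts to look and compute and a tool call to move; the robot and the scene stay as the last step left them, time stands still between calls to the robot, and variables do not carry over. Pictures are saved under pics/ and viewed, about 8 in all and at most 12, crops included, and the job is handed in when it is done.

Besides the shell and the picture viewer there is one more tool, called after "Call:" as name([rows], argument=value, ...), one row to a line, values as JSON. send_rows: Moves the arm, as the interface text tells. Its arguments: {"type":"object","properties":{"series":{"type":"array"},"newtons":{"type":"number"}},"required":["series"]}

```bash
mkdir -p pics; ls
cat > h.py <<'E'
import numpy as np, cv2
from scipy.spatial.transform import Rotation as R
from station import readout, optics, arm, spotter
def snap(n,save=None):
    s=optics.snapshot(n)
    if save: cv2.imwrite('pics/'+save,s['pixels'])
    return s
def cloud(s):
    K=s['mtx'];d=s['range_z'];v,u=np.mgrid[:d.shape[0],:d.shape[1]]
    p=np.stack([(u-K[0,2])/K[0,0]*d,(v-K[1,2])/K[1,1]*d,d],-1)
    M=cv2.Rodrigues(np.array(s['rvec']))[0]
    w=(p-np.array(s['tvec']).ravel())@M
    w[d==0]=np.nan
    return w
def proj(s,p):
    return cv2.projectPoints(np.atleast_2d(np.float64(p)),np.float64(s['rvec']),np.float64(s['tvec']),s['mtx'],None)[0].reshape(-1,2)
E
python3 - <<'E'
from h import *
np.set_printoptions(precision=4,suppress=True)
print(readout.observe())
for n in ['top','side']:
    s=snap(n,n+'0.png');w=cloud(s)
    print(n,'cam at',-cv2.Rodrigues(s['rvec'])[0].T@np.array(s['tvec']).ravel())
    for q in ['warmer','notch','cover_edge','rack','cartridge_1','spatula','spatula_tip','timer','cream_tube','electrode_2','mixing_cup']:
        for r in spotter.place_of(n,q)[:3]:
            c=np.round(r['centre']).astype(int)
            ok=0<=c[0]<560 and 0<=c[1]<420
            print(q,round(r['p'],2),c,w[c[1],c[0]] if ok else '')
a=cv2.imread('pics/top0.png');b=cv2.imread('pics/side0.png')
E
```

```text
pics
{'time_s': 0.0, 'joint_pos': array([ 1.2492,  0.6294,  0.0385,  1.5184, -0.027 ,  0.9963, -0.02  ]), 'qd': array([-0.0005, -0.0003,  0.0018,  0.0012, -0.0002,  0.0004, -0.0006]), 'effort': array([  0.    , -54.9728,   1.1435, -18.6631,  -0.0522,   0.0236,
         0.0002]), 'eef_pos': array([ 0.1643, -0.6282,  0.2045]), 'eef_rot': array([-0.0006,  0.7915, -0.6111, -0.0008]), 'wrist_force': array([ 0.195 ,  0.1886, -0.3671]), 'moment': array([-0.0181, -0.0148,  0.0376]), 'opening': 0.09389520534226123}
top cam at [0.4537 0.0473 0.916 ]
warmer 0.76 [349 174] [ 0.6153 -0.0692  0.0855]
notch 0.97 [350 189] [ 0.5868 -0.0753  0.0597]
cover_edge 0.76 [355 184] [ 0.594  -0.0824  0.0842]
cover_edge 0.27 [260 216] [0.5208 0.1201 0.0768]
rack 0.93 [232 213] [0.526  0.1812 0.0755]
cartridge_1 0.91 [257 215] [0.5231 0.127  0.0732]
cartridge_1 0.68 [202 220] [0.5093 0.2467 0.0725]
cartridge_1 0.66 [230 216] [0.5194 0.1855 0.0746]
spatula 0.82 [354 249] [ 0.4554 -0.0922  0.015 ]
spatula 0.46 [348 172] [ 0.6198 -0.0672  0.0845]
spatula_tip 0.59 [317 246] [ 0.4601 -0.0087 -0.002 ]
timer 0.69 [39
[... 447 characters left out ...]
0.0618]
cartridge_1 0.96 [259 256] [0.5014 0.187  0.0641]
cartridge_1 0.95 [231 306] [0.4598 0.3772 0.1612]
cartridge_1 0.57 [247 279] [0.5002 0.2431 0.0595]
spatula 0.87 [327 199] [ 0.4518 -0.087   0.008 ]
spatula 0.28 [271 164] [ 0.591  -0.0851  0.07  ]
spatula_tip 0.8 [314 221] [ 0.4578 -0.0134 -0.0008]
timer 0.81 [370 185] [ 0.3703 -0.1588  0.0216]
timer 0.22 [323 201] [ 0.4584 -0.0776  0.0072]
cream_tube 0.73 [310 331] [0.3661 0.2796 0.0236]
cream_tube 0.67 [237 229] [0.5914 0.099  0.0243]
electrode_2 0.9 [203 276] [0.6018 0.2303 0.0098]
electrode_2 0.65 [248 279] [0.5001 0.2394 0.0556]
electrode_2 0.58 [315 218] [ 0.4561 -0.0139  0.0083]
mixing_cup 0.87 [239 227] [0.5854 0.101  0.0339]
```

View pics/top0.png

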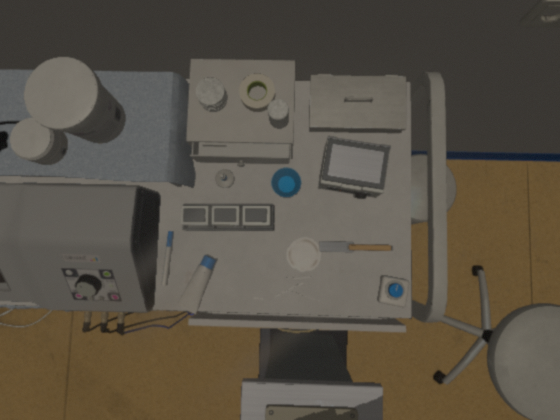

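View pics/side0.png

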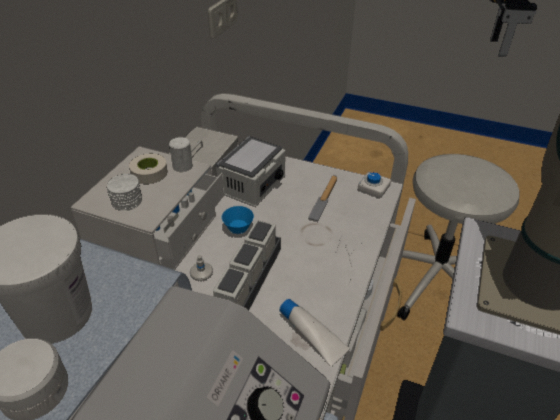

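The top picture shows the warmer at about (355,165), the rack with three cartridges in a row at (225,216), the spatula at (355,247) with its tip on the left, and the timer at (394,290). The side view agrees. Next I fit the poses from depth.

```bash
cat >> h.py <<'E'
def rect(w,x,y,z):
    m=(w[...,0]>x[0])&(w[...,0]<x[1])&(w[...,1]>y[0])&(w[...,1]<y[1])&(w[...,2]>z[0])&(w[...,2]<z[1])
    P=w[m]
    if len(P)<8: return None
    r=cv2.minAreaRect(P[:,:2].astype(np.float32)*1000)
    return np.round(r[0],1),np.round(r[1],1),round(r[2],1),round(float(np.median(P[:,2])),4),len(P)
E
python3 - <<'E'
from h import *
for n in ['top','side']:
    w=cloud(snap(n))
    print(n)
    print('cover',rect(w,(.55,.72),(-.19,0),(.078,.1)))
    print('carts',rect(w,(.46,.58),(.08,.3),(.062,.09)))
    print('caps',rect(w,(.46,.58),(.08,.3),(.0705,.09)))
    print('rack',rect(w,(.46,.58),(.06,.31),(.02,.05)))
    print('spat',rect(w,(.42,.5),(-.2,.01),(.004,.03)))
    print('handle',rect(w,(.42,.5),(-.2,.01),(.0105,.03)))
    print('cup',rect(w,(.56,.66),(.04,.12),(.015,.05)))
    print('elec',rect(w,(.57,.66),(.16,.26),(.01,.06)))
    print('timer',rect(w,(.33,.42),(-.22,-.12),(.01,.06)))
    print('tube',rect(w,(.28,.46),(.2,.33),(.01,.06)))
    # height map 5cm cells
    for X in np.arange(.85,.2,-.05):
        print(round(X,2),[int(1000*np.nanmax(np.append(w[...,2][(abs(w[...,0]-X)<.025)&(abs(w[...,1]-Y)<.025)],-.999))) for Y in np.arange(.4,-.4,-.05)])
E
```

```text
top
cover (array([638.8, -82.6]), array([137.6, 106.4]), 81.7, 0.0857, 2894)
carts (array([521.8, 198.1]), array([ 40. , 194.4]), 1.4, 0.0733, 1569)
caps (array([521.6, 197.5]), array([ 39.6, 193.3]), 1.4, 0.0744, 1125)
rack (array([524.5, 178.9]), array([ 81.5, 246.6]), 8.2, 0.0327, 576)
spat (array([ 471.9, -103.9]), array([ 41.5, 191.7]), 1.7, 0.0088, 589)
handle (array([ 460.3, -102.9]), array([ 13.7, 153.1]), 1.5, 0.0122, 198)
cup (array([605.3,  71.4]), array([67.8, 59.9]), 1.3, 0.0248, 286)
elec (array([615.1, 213.3]), array([31.8, 35.1]), 80.2, 0.0123, 98)
timer (array([ 364.2, -180.8]), array([62.2, 61.7]), 80.7, 0.0216, 783)
tube (array([376.1, 259.7]), array([ 41.7, 114.7]), 64.9, 0.0219, 777)
0.85 [114, 111, 112, 144, 143, 143, 144, 144, 47, 47, 48, 48, 46, 114, -999, 298]
0.8 [118, 119, 118, 186, 187, 168, 168, 144, 48, 67, 68, 48, 48, 130, -999, -447]
0.75 [267, 119, 118, 187, 188, 168, 202, 204, 48, 48, 47, 47, 46, 131, -999, -439]
0.7 [267, 119, 118, 144, 144, 144, 205, 203, 87, 89, 88, 87, 3, 132, -999, -440]
0.65 [267, 119, 117, 143, 144, 145, 143, 143, 87, 91, 90, 
[... 1649 characters left out ...]
0, 130, -999, -999]
0.65 [267, 118, 143, 143, 144, 145, 144, 143, 89, 90, 90, 89, 129, 131, -999, -999]
0.6 [119, 120, 118, 15, 47, 113, 33, 33, 88, 90, 89, 88, 128, 130, -999, -999]
0.55 [156, 154, 78, 78, 78, 78, 77, 32, 4, 3, 47, 3, 131, 132, -999, -999]
0.5 [163, 160, 78, 78, 78, 79, 78, 3, 3, 4, 4, 2, 130, 132, -999, -999]
0.45 [163, 163, 3, 31, 3, 3, 3, 3, 10, 11, 15, 14, 128, 131, -999, -999]
0.4 [145, 143, 25, 33, 3, 3, 3, 3, 3, 4, 4, 38, 128, 132, -999, -999]
0.35 [104, 103, 26, 27, 3, 3, 3, 3, 2, 3, 3, 37, 118, 129, -999, -999]
0.3 [65, 63, 12, 11, 3, 2, 2, 3, 2, 2, 2, 3, 88, 103, -813, -814]
0.25 [-999, -999, -30, -30, -30, -31, -30, -30, -32, -30, -32, -31, -31, -813, -811, -810]
```

Call:
send_rows([
  {"dx": -44.4, "dy": -41.9, "dz": 0, "az": -1.315, "jaw": 9.4},
  {"dx": -44.4, "dy": -41.9, "dz": 0, "az": -1.315, "jaw": 9.4},
  {"dx": -44.4, "dy": -41.9, "dz": 0, "az": -1.315, "jaw": 9.4},
  {"dx": -44.4, "dy": -41.9, "dz": 0, "az": -1.315, "jaw": 9.4},
  {"dx": -44.4, "dy": -41.9, "dz": 0, "az": -1.315, "jaw": 9.4},
])

```text
$.series[0]: bad value
```

```bash
cat >> h.py <<'E'
np.set_printoptions(precision=4,suppress=True)
def go(p,yaw=None,pitch=0,o=None,flip=False):
    """shift(cm)/turn(rad) in tool axes from the measured pose to TCP p, tool x at yaw (deg).
    pitch (deg): turn about tool x afterwards."""
    o=o or readout.observe(); q=o['eef_rot']; C=R.from_quat([q[1],q[2],q[3],q[0]])
    d=C.inv().apply(np.array(p)-o['eef_pos'])*100
    out=np.round(d,2)
    if yaw is not None:
        T=R.from_euler('z',yaw,degrees=True)*R.from_euler('x',180,degrees=True)*R.from_euler('x',pitch,degrees=True)
        t=(C.inv()*T).as_rotvec()
    else: t=np.zeros(3)
    print('d',out,'turn',np.round(t,3))
def st():
    o=readout.observe();q=o['eef_rot']; C=R.from_quat([q[1],q[2],q[3],q[0]]).as_matrix()
    print('t',round(o['time_s'],2),'tcp',o['eef_pos'],'yaw',round(np.degrees(np.arctan2(C[1,0],C[0,0])),2),'z',C[:,2],'F',o['wrist_force'],'M',o['moment'],'open',round(o['opening'],4),'j',o['joint_pos'])
E
python3 -c "
from h import *
st(); go([.42,-.09,.22],0)"
```

```text
t 1.3 tcp [ 0.1645 -0.6289  0.2055] yaw -75.34 z [ 0. -0. -1.] F [0.2203 0.381  0.1753] M [-0.0613  0.0099 -0.0068] open 0.0938 j [ 1.2492  0.6284  0.0385  1.5174 -0.027   0.9963 -0.02  ]
d [-45.67 -38.35  -1.45] turn [-0.    -0.    -1.315]
```

Call:
send_rows([
  {"dx": -5.0, "dy": -4.0, "dz": 0.0, "ax": 0.0, "ay": 0.0, "az": -0.18, "jaw": 9.4},
  {"dx": -10.0, "dy": -8.0, "dz": 0.0, "ax": 0.0, "ay": 0.0, "az": -0.36, "jaw": 9.4},
  {"dx": -15.0, "dy": -12.0, "dz": 0.0, "ax": 0.0, "ay": 0.0, "az": -0.54, "jaw": 9.4},
  {"dx": -20.0, "dy": -16.0, "dz": 0.0, "ax": 0.0, "ay": 0.0, "az": -0.72, "jaw": 9.4},
  {"dx": -25.0, "dy": -20.0, "dz": 0.0, "ax": 0.0, "ay": 0.0, "az": -0.9, "jaw": 9.4},
])

```text
time_s: 1.92
eef_pos: [0.2925, -0.3418, 0.2059]
eef_rot: [0.0, 0.979, -0.203, 0.001]
wrist_force: [1.5, -0.3, 1.1]
opening: 0.0943
```

```bash
python3 -c "
from h import *
st(); go([.42,-.09,.22],0)"
```

```text
t 1.93 tcp [ 0.2925 -0.3418  0.2059] yaw -23.45 z [ 0.0009 -0.001  -1.    ] F [ 1.541  -0.3243  1.0646] M [-0.0433 -0.1283 -0.0123] open 0.0943 j [ 0.9818  0.3524 -0.2401  2.046   0.1202  0.7548  0.2591]
d [  1.68 -28.17  -1.43] turn [ 0.001 -0.001 -0.409]
```

Call:
send_rows([
  {"dx": 0.4, "dy": -5.6, "dz": -0.3, "ax": 0, "ay": 0, "az": -0.1, "jaw": 9.4},
  {"dx": 0.8, "dy": -11.2, "dz": -0.6, "ax": 0, "ay": 0, "az": -0.2, "jaw": 9.4},
  {"dx": 1.2, "dy": -16.8, "dz": -0.9, "ax": 0, "ay": 0, "az": -0.3, "jaw": 9.4},
  {"dx": 1.6, "dy": -22.4, "dz": -1.2, "ax": 0, "ay": 0, "az": -0.41, "jaw": 9.4},
  {"dx": 1.9, "dy": -27.6, "dz": -1.4, "ax": 0, "ay": 0, "az": -0.41, "jaw": 9.4},
])

```text
time_s: 2.55
eef_pos: [0.4213, -0.0969, 0.22]
eef_rot: [0.0, 1.0, -0.002, 0.001]
wrist_force: [1.0, -0.6, 0.1]
opening: 0.094
```

```bash
python3 -c "
from h import *
st()
s=snap('wrist','w1.png');w=cloud(s)
st()
print('cam',-cv2.Rodrigues(s['rvec'])[0].T@np.array(s['tvec']).ravel())
for q in ['spatula','spatula_tip','notch','cover_edge']:
    for r in spotter.place_of('wrist',q)[:2]:
        c=np.round(r['centre']).astype(int); print(q,round(r['p'],2),c,w[min(c[1],419),min(c[0],559)])
print('spat',rect(w,(.42,.5),(-.2,.01),(.005,.03)))
print('handle',rect(w,(.42,.5),(-.2,.01),(.011,.03)))
print('blade',rect(w,(.42,.5),(-.2,.01),(.005,.0105)))
print('cover',rect(w,(.55,.72),(-.19,0),(.08,.1)))
"
```

```text
t 2.55 tcp [ 0.4213 -0.0969  0.22  ] yaw -0.23 z [ 0.0014 -0.0003 -1.    ] F [ 1.0191 -0.5528  0.1217] M [-0.0454 -0.1748 -0.035 ] open 0.094 j [ 0.4891  0.322  -0.4254  2.0644  0.1852  0.7895 -0.0518]
t 2.6 tcp [ 0.4252 -0.0896  0.2207] yaw 0.23 z [ 0.0061  0.0042 -1.    ] F [2.6163 5.3548 1.0292] M [ 0.3188 -0.2744  0.0028] open 0.0942 j [ 0.4812  0.3229 -0.4329  2.0613  0.1824  0.7879 -0.0564]
cam [ 0.4215 -0.0274  0.3997]
spatula 0.64 [300 186] [ 0.4572 -0.0938  0.0133]
spatula_tip 0.58 [302 116] [ 0.4593 -0.0097 -0.0002]
notch 0.56 [430 180] [ 0.5889 -0.0782  0.0704]
cover_edge 0.68 [435 174] [ 0.5936 -0.0719  0.0699]
spat (array([459.1, -95.9]), array([ 24.2, 167.3]), 0.2, 0.0093, 2008)
handle (array([ 459.1, -128. ]), array([ 13.6, 103. ]), 1.6, 0.0131, 737)
blade (array([459.1, -95.5]), array([ 24.2, 166.3]), 0.2, 0.0085, 1241)
cover (array([637.5, -81.3]), array([138.4, 105.9]), 82.1, 0.0868, 13035)
```

View pics/w1.png

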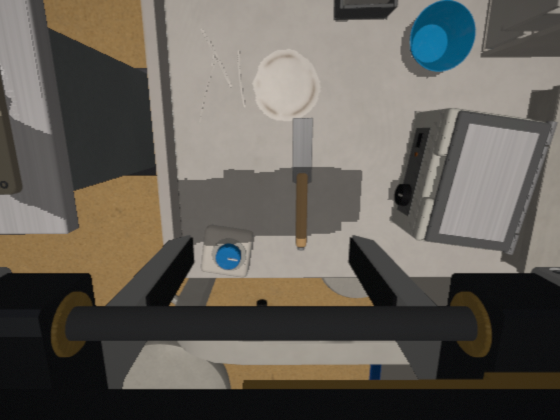

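The wrist view shows the spatula upright in the image: tip (302,117), handle end (301,248). The notch is at about (428,180). I'll grasp the spatula at (0.459, -0.093).

```bash
python3 -c "
from h import *
st(); go([.459,-.093,.004],0.5)"
```

```text
t 2.8 tcp [ 0.4198 -0.0991  0.2194] yaw -0.3 z [-0.0006 -0.0007 -1.    ] F [-0.2033 -0.4128  0.1418] M [-0.0543 -0.0092 -0.0355] open 0.0942 j [ 0.4924  0.3222 -0.423   2.0658  0.1851  0.7895 -0.0476]
d [ 3.93 -0.65 21.54] turn [ 0.001  0.001 -0.014]
```

Call:
send_rows([
  {"dx": 2, "dy": -0.3, "dz": 5.5, "ax": 0, "ay": 0, "az": -0.014, "jaw": 4},
  {"dx": 3.93, "dy": -0.6, "dz": 11, "ax": 0, "ay": 0, "az": -0.014, "jaw": 4},
  {"dx": 3.93, "dy": -0.6, "dz": 15, "ax": 0, "ay": 0, "az": -0.014, "jaw": 4},
  {"dx": 3.93, "dy": -0.6, "dz": 18, "ax": 0, "ay": 0, "az": -0.014, "jaw": 4},
  {"dx": 3.93, "dy": -0.6, "dz": 18, "ax": 0, "ay": 0, "az": -0.014, "jaw": 4},
])

```text
time_s: 3.42
eef_pos: [0.4572, -0.0943, 0.0378]
eef_rot: [0.0, 1.0, 0.003, -0.003]
wrist_force: [-0.1, 0.0, 0.3]
opening: 0.0471
```

```bash
python3 -c "
from h import *
st(); go([.459,-.093,.004],0.5)"
```

```text
t 3.42 tcp [ 0.4572 -0.0943  0.0378] yaw 0.37 z [-0.0052 -0.0004 -1.    ] F [-0.1406  0.0136  0.3004] M [-0.0529 -0.0929  0.0046] open 0.0471 j [ 0.3048  0.6747 -0.2377  2.145   0.4211  0.3708 -0.2719]
d [ 0.19 -0.13  3.38] turn [ 0.     0.005 -0.002]
```

Call:
send_rows([
  {"dx": 0, "dy": -0.1, "dz": 2, "ax": 0, "ay": 0, "az": 0, "jaw": 4},
  {"dx": 0, "dy": -0.1, "dz": 3.4, "ax": 0, "ay": 0, "az": 0, "jaw": 3},
  {"dx": 0, "dy": -0.1, "dz": 3.4, "ax": 0, "ay": 0, "az": 0, "jaw": 0},
  {"dx": 0, "dy": -0.1, "dz": 3.4, "ax": 0, "ay": 0, "az": 0, "jaw": 0},
  {"dx": 0, "dy": -0.1, "dz": 3.4, "ax": 0, "ay": 0, "az": 0, "jaw": 0},
], newtons=50)

```text
time_s: 4.05
eef_pos: [0.46, -0.0919, 0.0061]
eef_rot: [0.0, 1.0, 0.004, 0.001]
wrist_force: [0.1, 0.0, -1.2]
opening: 0.0203
```

Call:
send_rows([
  {"dx": 0, "dy": 0, "dz": 0, "ax": 0, "ay": 0, "az": 0, "jaw": 0},
  {"dx": 0, "dy": 0, "dz": 0, "ax": 0, "ay": 0, "az": 0, "jaw": 0},
  {"dx": 0, "dy": 0, "dz": -4, "ax": 0, "ay": 0, "az": 0, "jaw": 0},
  {"dx": 0, "dy": 0, "dz": -8, "ax": 0, "ay": 0, "az": 0, "jaw": 0},
  {"dx": 0, "dy": 0, "dz": -11, "ax": 0, "ay": 0, "az": 0, "jaw": 0},
], newtons=50)

```text
time_s: 4.68
eef_pos: [0.4598, -0.0917, 0.117]
eef_rot: [0.0, 1.0, 0.005, 0.0]
wrist_force: [-0.1, 0.2, -1.6]
opening: 0.02
```

```bash
python3 -c "
from h import *
st()
s=snap('top');w=cloud(s)
print('spat',rect(w,(.40,.5),(-.08,.03),(.06,.2)))
s=snap('wrist','w2.png');w=cloud(s)
c=[r for q in ['spatula_tip'] for r in spotter.place_of('wrist',q)[:2]]
for r in c:
  u=np.round(r['centre']).astype(int);print(r['p'],u,w[u[1],u[0]])
print('blade',rect(w,(.42,.5),(-.2,.01),(.08,.18)))
print('bladefwd',rect(w,(.42,.5),(-.065,.01),(.08,.18)))
for a,b in [(-.06,-.05),(-.04,-.03),(-.02,-.014)]:
  m=(abs(w[...,0]-.459)<.008)&(w[...,1]>a)&(w[...,1]<b)&(w[...,2]>.08); print(a,m.sum(),np.median(w[m],0) if m.any() else '')
go([.459,-.093,.16],0.5)"
```

```text
t 4.67 tcp [ 0.4598 -0.0917  0.117 ] yaw 0.52 z [ 0.001  -0.0001 -1.    ] F [-0.0913  0.2404 -1.6282] M [-0.0692 -0.1394 -0.0078] open 0.02 j [ 0.3927  0.5348 -0.3644  2.0921  0.3434  0.57   -0.2076]
spat (array([459.5, -46.7]), array([22.3, 66.9]), 1.5, 0.1191, 401)
0.57 [272 114] [ 0.4614 -0.0135  0.1221]
0.46 [450 202] [ 0.5955 -0.0727  0.0705]
blade (array([459.4, -94.9]), array([168.7,  43.9]), 82.3, 0.1243, 10292)
bladefwd (array([460.5, -38.2]), array([24.1, 53.8]), 0.7, 0.1232, 4173)
-0.06 476 [ 0.459  -0.055   0.1231]
-0.04 519 [ 0.4588 -0.0348  0.1232]
-0.02 356 [ 0.4587 -0.0171  0.1234]
d [-0.14  0.1  -4.34] turn [ 0.001 -0.003 -0.   ]
```

Call:
send_rows([
  {"dx": 0, "dy": -1.3, "dz": 0, "ax": 0, "ay": 0, "az": 0.17, "jaw": 0},
  {"dx": 0.2, "dy": -2.6, "dz": 0, "ax": 0, "ay": 0, "az": 0.35, "jaw": 0},
  {"dx": 0.4, "dy": -3.3, "dz": 0, "ax": 0, "ay": 0, "az": 0.53, "jaw": 0},
  {"dx": 0.4, "dy": -3.3, "dz": 0, "ax": 0, "ay": 0, "az": 0.71, "jaw": 0},
  {"dx": 0.4, "dy": -3.3, "dz": 0, "ax": 0, "ay": 0, "az": 0.89, "jaw": 0},
])

```text
time_s: 5.45
eef_pos: [0.4623, -0.0585, 0.1141]
eef_rot: [0.001, 0.903, -0.429, -0.001]
wrist_force: [-0.3, 0.5, -1.0]
opening: 0.0204
```

Call:
send_rows([
  {"dx": 0, "dy": 0, "dz": 0, "ax": 0, "ay": 0, "az": 0.17, "jaw": 0},
  {"dx": 0, "dy": 0, "dz": 0, "ax": 0, "ay": 0, "az": 0.35, "jaw": 0},
  {"dx": 0, "dy": 0, "dz": 0.5, "ax": 0, "ay": 0, "az": 0.53, "jaw": 0},
  {"dx": 0, "dy": 0, "dz": 1, "ax": 0, "ay": 0, "az": 0.71, "jaw": 0},
  {"dx": 0, "dy": 0, "dz": 1.5, "ax": 0, "ay": 0, "az": 0.84, "jaw": 0},
])

```text
time_s: 6.08
eef_pos: [0.4622, -0.0588, 0.099]
eef_rot: [-0.001, -0.65, 0.76, 0.0]
wrist_force: [-0.5, 1.0, -0.3]
opening: 0.02
```

```bash
python3 -c "
from h import *
st(); go([.4824,-.0588,.0715],-98.6)"
```

```text
t 6.08 tcp [ 0.4622 -0.0588  0.099 ] yaw -98.86 z [-0.0027 -0.001  -1.    ] F [-0.5419  0.9941 -0.265 ] M [ 0.0303  0.0002 -0.0042] open 0.02 j [-0.0306  0.5508  0.1374  2.1204 -0.1525  0.482  -1.5033]
d [-0.31 -2.    2.75] turn [ 0.002 -0.001 -0.005]
```

Call:
send_rows([
  {"dx": -0.15, "dy": 0, "dz": 1, "ax": 0, "ay": 0, "az": 0, "jaw": 0},
  {"dx": -0.3, "dy": -0.5, "dz": 2.75, "ax": 0, "ay": 0, "az": 0, "jaw": 0},
  {"dx": -0.3, "dy": -1, "dz": 2.75, "ax": 0, "ay": 0, "az": 0, "jaw": 0},
  {"dx": -0.3, "dy": -1.5, "dz": 2.75, "ax": 0, "ay": 0, "az": 0, "jaw": 0},
  {"dx": -0.3, "dy": -1.5, "dz": 2.75, "ax": 0, "ay": 0, "az": 0, "jaw": 0},
])

```text
time_s: 6.7
eef_pos: [0.4795, -0.0582, 0.0733]
eef_rot: [0.0, -0.652, 0.758, -0.0]
wrist_force: [0.2, 0.4, -0.6]
opening: 0.02
```

```bash
cat >> h.py <<'E'
O=np.array([.6388,-.0813]);YW=np.radians(-8.2);U=np.array([np.cos(YW),np.sin(YW)]);V=np.array([-U[1],U[0]])
def W(x,y=0,z=0): # warmer mm -> world m
    p=O+(x*U+y*V)/1000; return np.array([p[0],p[1],z/1000])
def toW(P):
    P=np.asarray(P);d=P[...,:2]-O
    return np.stack([d@U,d@V,P[...,2]],-1)*1000
E
python3 - <<'E'
from h import *
st()
ims=[]
for n in ['side','top','wrist']:
    s=snap(n);w=cloud(s)
    q=toW(w)
    m=(q[...,0]>-150)&(q[...,0]<-56)&(abs(q[...,1])<22)&(q[...,2]>55)&(q[...,2]<95)
    P=q[m]; print(n,m.sum(),P.min(0),P.max(0))
    for a in range(-140,-56,10):
        k=P[(P[:,0]>a)&(P[:,0]<=a+10)]
        if len(k)>4: print(a,len(k),'y',np.percentile(k[:,1],[3,97]),'z',np.median(k[:,2]))
    # warmer surfaces
    f=(abs(q[...,0])<40)&(abs(q[...,1])<50)&(abs(q[...,2]-86)<6);print('cover z',np.median(q[f][:,2]))
    t=(q[...,0]<-70)&(q[...,0]>-230)&(abs(q[...,1]-60)<20)&(abs(q[...,2])<8);print('table z',np.median(q[t][:,2]) if t.any() else '')
    c=proj(s,W(-70,0,75))[0].astype(int)
    im=s['pixels'][max(c[1]-70,0):c[1]+70,max(c[0]-90,0):c[0]+90]
    ims.append(cv2.resize(im,(540,420),interpolation=cv2.INTER_CUBIC)[:420,:400] if n!='wrist' else None)
cv2.imwrite('pics/n1.png',np.hstack(ims[:2]))
E
```

```text
t 6.7 tcp [ 0.4795 -0.0582  0.0733] yaw -98.61 z [ 0.0013 -0.0001 -1.    ] F [ 0.2361  0.4202 -0.6058] M [ 0.0218  0.0106 -0.0603] open 0.02 j [-0.0196  0.6127  0.1201  2.0972 -0.1628  0.4388 -1.4946]
side 190 [-144.979   -13.3434   72.1711] [-79.5423  14.8873  79.4268]
-140 25 y [-7.6897 11.137 ] z 75.50454830866266
-130 33 y [-10.8377  12.9555] z 75.5419007168232
-120 34 y [-9.7501 14.8128] z 75.68728127229268
-110 29 y [-10.4021  12.6794] z 76.18564235905343
-100 30 y [-10.5928  11.9806] z 75.87059953866742
-90 31 y [-9.4902 12.0185] z 75.53314441315895
cover z 86.77688861327304
table z -0.4083477212053661
top 47 [-104.725    -1.7907   72.6817] [-79.1102   9.6876  78.5137]
-110 9 y [2.0788 8.4283] z 76.75791907838754
-100 11 y [0.907  9.3536] z 75.57773734486857
-90 24 y [-1.737   9.3463] z 75.91210268079396
cover z 86.1543362641219
table z -0.8890134059142039
wrist 5251 [-149.9916  -12.1987   74.3659] [-80.9289  12.0918  82.1833]
-140 678 y [-10.839   11.2175] z 76.74228291310239
-130 730 y [-11.3039  10.9593] z 76.72004519029613
-120 742 y [-11.2412  11.2356] z 76.91107086138872
-110 795 y [-11.1419  11.1131] z 76.92746707114853
-100 791 y [-11.1059  10.8453] z 77.08086709036041
-90 798 y [-11.5018  11.0949] z 77.05791435047632
cover z 86.88099723514766
table z 0.6333877135468988
```

View pics/n1.png

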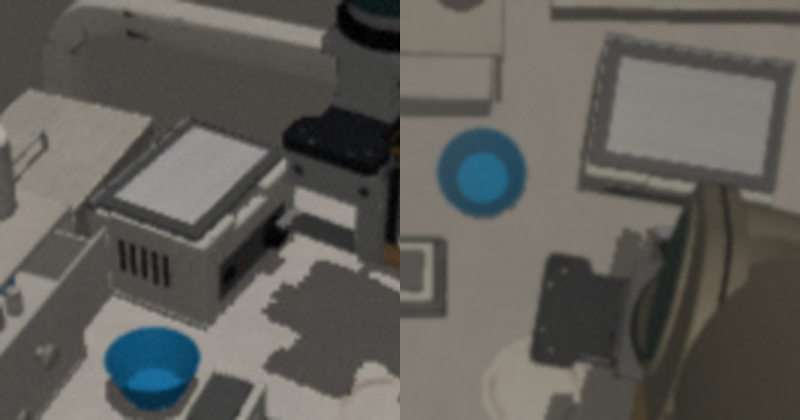

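Blade is level, centred (|y| ≤ 11 mm) and at notch height (top about 76 mm); the tip is 26 mm in front of the notch. I'll insert it.

Call:
send_rows([
  {"dx": 0, "dy": -1.4, "dz": 0, "ax": 0, "ay": 0, "az": 0, "jaw": 0},
  {"dx": 0, "dy": -2.6, "dz": 0, "ax": 0, "ay": 0, "az": 0, "jaw": 0},
  {"dx": 0, "dy": -3.8, "dz": 0, "ax": 0, "ay": 0, "az": 0, "jaw": 0},
  {"dx": 0, "dy": -5, "dz": 0, "ax": 0, "ay": 0, "az": 0, "jaw": 0},
  {"dx": 0, "dy": -6, "dz": 0, "ax": 0, "ay": 0, "az": 0, "jaw": 0},
], newtons=60)

```text
time_s: 7.48
eef_pos: [0.5388, -0.0671, 0.0729]
eef_rot: [0.0, -0.652, 0.758, -0.0]
wrist_force: [1.0, -0.6, -1.1]
opening: 0.0191
```

```bash
python3 -c "
from h import *
st();print(toW(readout.observe()['eef_pos']))
s=snap('side');q=toW(cloud(s))
f=(abs(q[...,0])<40)&(abs(q[...,1])<50)&(abs(q[...,2]-86)<15);print('cover z',np.median(q[f][:,2]))
"
```

```text
t 7.47 tcp [ 0.5388 -0.0671  0.0729] yaw -98.61 z [ 0.0002 -0.0001 -1.    ] F [ 1.0362 -0.5799 -1.0671] M [0.0772 0.0305 0.0001] open 0.0191 j [-0.0133  0.6703  0.1302  1.937  -0.1564  0.5437 -1.498 ]
[-100.978    -0.166    72.9206]
cover z 86.63820555051414
```

Call:
send_rows([
  {"dx": 0, "dy": 0, "dz": -0.6, "ax": 0, "ay": 0, "az": 0, "jaw": 0},
  {"dx": 0, "dy": -0.13, "dz": -1.63, "ax": 0, "ay": 0, "az": 0, "jaw": 0},
  {"dx": 0, "dy": -0.3, "dz": -2.3, "ax": 0, "ay": 0, "az": 0, "jaw": 0},
  {"dx": 0, "dy": -0.53, "dz": -2.91, "ax": 0, "ay": 0, "az": 0, "jaw": 0},
  {"dx": 0, "dy": -0.82, "dz": -3.5, "ax": 0, "ay": 0, "az": 0, "jaw": 0},
])

```text
time_s: 8.15
eef_pos: [0.5459, -0.0681, 0.1085]
eef_rot: [-0.0, -0.652, 0.758, 0.0]
wrist_force: [0.0, -0.4, -0.9]
opening: 0.0195
```

```bash
cat >> h.py <<'E'
def cover():
    for n in ['side','top']:
        q=toW(cloud(snap(n)))
        m=(abs(q[...,1])<66)&(abs(q[...,1])>20)&(q[...,2]>92)&(q[...,2]<185)&(q[...,0]<130)&(q[...,0]>-45)
        P=q[m]; 
        if len(P)>30:
            a=np.degrees(np.arctan2(P[:,2]-84,45-P[:,0])); print(n,len(P),'cover ang',np.radians(np.percentile(a,[10,50,90])),'zmax',np.percentile(P[:,2],98))
E
python3 -c "
from h import *
st();print(toW(readout.observe()['eef_pos']));cover()
"
```

```text
t 8.15 tcp [ 0.5459 -0.0681  0.1085] yaw -98.61 z [-0.0003  0.0001 -1.    ] F [ 0.0322 -0.3648 -0.9162] M [0.0876 0.2399 0.0671] open 0.0195 j [-0.0233  0.6224  0.1467  1.8944 -0.1443  0.6352 -1.5084]
[-93.8271  -0.1714 108.451 ]
side 544 cover ang [0.2708 0.3085 0.3788] zmax 108.41693235394003
top 570 cover ang [0.2876 0.3248 0.3981] zmax 109.83035202623391
```

Run:
```python
from h import *
s=snap('wrist','w3.png');q=toW(cloud(s))
P=q[(abs(q[...,1])<11)&(q[...,2]>75)&(q[...,0]<-15)&(q[...,0]>-150)]
for a in range(-150,-15,10):
    k=P[(P[:,0]>a)&(P[:,0]<=a+10)]
    if len(k)>4: print(a,len(k),np.percentile(k[:,2],[5,50,95]))
cover()
```

```text
-150 266 [126.0022 128.2403 129.5328]
-130 98 [119.8197 122.824  124.2267]
-120 408 [118.8501 121.9513 123.5131]
-110 468 [117.1682 120.1898 187.2294]
-100 885 [114.9278 119.9278 206.5128]
-90 1462 [111.3313 136.6059 217.8073]
-80 4042 [109.2078 234.4315 245.0332]
-70 6255 [107.6781 224.5803 245.6721]
-60 750 [104.3179 105.8872 225.8152]
-50 610 [102.8774 104.2346 111.176 ]
-40 733 [108.7607 110.3796 111.9201]
-30 703 [106.8356 108.5844 110.286 ]
-20 361 [105.1253 106.3562 107.713 ]
side 535 cover ang [0.301 0.345 0.427] zmax 111.27983239253024
top 596 cover ang [0.2974 0.3349 0.4089] zmax 111.06401407341625
```

View pics/w3.png

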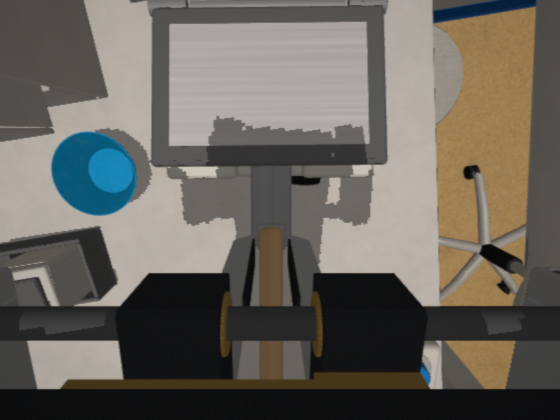

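The blade has tipped about 15° down in the grip and the cover is at only about 0.27 rad. I'll tilt the tool up slowly to make up for it.

Call:
send_rows([
  {"dx": 0, "dy": -0.04, "dz": 0, "ax": 0.03, "ay": 0, "az": 0, "jaw": 0},
  {"dx": 0, "dy": -0.1, "dz": 0, "ax": 0.06, "ay": 0, "az": 0, "jaw": 0},
  {"dx": 0, "dy": -0.15, "dz": 0, "ax": 0.09, "ay": 0, "az": 0, "jaw": 0},
  {"dx": 0, "dy": -0.2, "dz": 0, "ax": 0.12, "ay": 0, "az": 0, "jaw": 0},
  {"dx": 0, "dy": -0.2, "dz": 0, "ax": 0.14, "ay": 0, "az": 0, "jaw": 0},
])

```text
time_s: 9.02
eef_pos: [0.5477, -0.0684, 0.1078]
eef_rot: [0.046, -0.65, 0.756, -0.053]
wrist_force: [-0.2, -0.3, -1.8]
opening: 0.0196
```

Call:
send_rows([
  {"dx": 0, "dy": -0.04, "dz": 0, "ax": 0.03, "ay": 0, "az": 0, "jaw": 0},
  {"dx": 0, "dy": -0.1, "dz": 0, "ax": 0.06, "ay": 0, "az": 0, "jaw": 0},
  {"dx": 0, "dy": -0.15, "dz": 0, "ax": 0.09, "ay": 0, "az": 0, "jaw": 0},
  {"dx": 0, "dy": -0.2, "dz": 0, "ax": 0.12, "ay": 0, "az": 0, "jaw": 0},
  {"dx": 0, "dy": -0.2, "dz": 0, "ax": 0.14, "ay": 0, "az": 0, "jaw": 0},
])

```text
time_s: 9.65
eef_pos: [0.5475, -0.0667, 0.1066]
eef_rot: [0.086, -0.647, 0.752, -0.097]
wrist_force: [-0.3, 0.2, -2.3]
opening: 0.0197
```

```bash
cat >> h.py <<'E'
def goW(x,z,phi,y=0):
    o=readout.observe(); print('tcpW',toW(o['eef_pos']));go(W(x,y,z),-98.6,phi,o)
def blade(save=None):
    o=readout.observe();t=toW(o['eef_pos'])
    s=snap('wrist',save);q=toW(cloud(s))
    P=q[(abs(q[...,1])<10)&(q[...,0]>t[0]+20)&(q[...,0]<t[0]+80)]
    for a in range(int(t[0])+20,int(t[0])+80,8):
        k=P[(P[:,0]>a)&(P[:,0]<=a+8)]
        if len(k)>4: print(a,len(k),np.percentile(k[:,2],[5,50,95]).round(1))
E
python3 -c "
from h import *
st();cover();blade()
goW(-79.4,110.7,22);goW(-62.8,118,25)"
```

```text
t 9.65 tcp [ 0.5475 -0.0667  0.1066] yaw -98.55 z [ 0.2549 -0.0335 -0.9664] F [-0.2663  0.2116 -2.3143] M [0.1249 0.4699 0.0435] open 0.0197 j [-0.1619  0.5667  0.317   2.1577 -0.7317  0.2357 -0.9377]
side 312 cover ang [0.5953 0.6552 0.8138] zmax 134.44965277003809
top 1220 cover ang [0.6088 0.6528 0.789 ] zmax 134.5379883442483
-73 474 [111.9 113.1 114.3]
-65 472 [112.8 114.  115.2]
-57 461 [113.6 115.  116.1]
-49 479 [114.6 115.8 117. ]
-41 478 [115.6 116.7 117.9]
-33 798 [116.6 132.6 135.4]
-25 479 [129.8 131.4 133.7]
-17 211 [127.3 128.6 130.3]
tcpW [-92.867    1.8178 106.3507]
d [ 0.17 -1.41 -0.08] turn [ 0.126  0.004 -0.001]
tcpW [-92.867    1.8178 106.3507]
d [ 0.16 -3.21 -0.36] turn [ 0.178  0.004 -0.001]
```

Call:
send_rows([
  {"dx": 0, "dy": -0.5, "dz": -0.4, "ax": 0, "ay": 0, "az": 0, "jaw": 0},
  {"dx": 0, "dy": -0.9, "dz": -0.7, "ax": 0, "ay": 0, "az": 0, "jaw": 0},
  {"dx": 0, "dy": -1.4, "dz": -0.98, "ax": 0, "ay": 0, "az": 0, "jaw": 0},
  {"dx": 0.1, "dy": -1.9, "dz": -1.2, "ax": 0, "ay": 0, "az": 0, "jaw": 0},
  {"dx": 0.1, "dy": -2.4, "dz": -1.4, "ax": 0, "ay": 0, "az": 0, "jaw": 0},
])

```text
time_s: 10.42
eef_pos: [0.5672, -0.0708, 0.1266]
eef_rot: [0.086, -0.647, 0.752, -0.096]
wrist_force: [-0.3, 0.3, -1.4]
opening: 0.0197
```

```bash
python3 -c "
from h import *
st();cover();blade()
goW(-72.6,126,15)"
```

```text
t 10.43 tcp [ 0.5672 -0.0708  0.1266] yaw -98.55 z [ 0.2544 -0.0335 -0.9665] F [-0.3135  0.2624 -1.3953] M [0.147  0.4016 0.0401] open 0.0197 j [-0.2139  0.5609  0.4044  2.0921 -0.6776  0.3297 -0.9913]
side 171 cover ang [0.9676 0.994  1.047 ] zmax 160.4308374983515
top 606 cover ang [1.0576 1.1223 1.3284] zmax 161.32381507574792
-51 476 [133.6 135.  136.3]
-43 480 [135.2 136.5 137.8]
-35 493 [136.8 137.9 139.2]
-27 509 [138.  139.3 140.5]
-19 508 [139.5 140.7 142.1]
-11 520 [141.  142.3 143.6]
-3 927 [142.6 158.9 162. ]
5 89 [154.9 157.4 159.4]
tcpW [-72.3201   0.2693 126.5559]
d [0.03 0.04 0.05] turn [ 0.002  0.005 -0.   ]
```

Call:
send_rows([
  {"dx": 0, "dy": -0.6, "dz": -0.15, "ax": 0, "ay": 0, "az": 0, "jaw": 0},
  {"dx": 0, "dy": -1.3, "dz": -0.28, "ax": 0, "ay": 0, "az": 0, "jaw": 0},
  {"dx": 0, "dy": -1.9, "dz": -0.3, "ax": 0, "ay": 0, "az": 0, "jaw": 0},
  {"dx": 0, "dy": -2.5, "dz": -0.3, "ax": 0, "ay": 0, "az": 0, "jaw": 0},
  {"dx": 0, "dy": -3.1, "dz": -0.25, "ax": 0, "ay": 0, "az": 0, "jaw": 0},
])

```text
time_s: 11.2
eef_pos: [0.5962, -0.075, 0.1367]
eef_rot: [0.086, -0.647, 0.752, -0.096]
wrist_force: [0.1, -0.3, -0.1]
opening: 0.0192
```

Call:
send_rows([
  {"dx": 0, "dy": -0.5, "dz": 0.1, "ax": 0, "ay": 0, "az": 0, "jaw": 0},
  {"dx": 0, "dy": -1.1, "dz": 0.22, "ax": 0, "ay": 0, "az": 0, "jaw": 0},
  {"dx": 0, "dy": -1.7, "dz": 0.4, "ax": 0, "ay": 0, "az": 0, "jaw": 0},
  {"dx": 0, "dy": -2.3, "dz": 0.65, "ax": 0, "ay": 0, "az": 0, "jaw": 0},
  {"dx": 0, "dy": -2.9, "dz": 0.9, "ax": 0, "ay": 0, "az": 0, "jaw": 0},
])

```text
time_s: 11.82
eef_pos: [0.6262, -0.0795, 0.1353]
eef_rot: [0.086, -0.647, 0.752, -0.096]
wrist_force: [-0.1, 0.7, -1.1]
opening: 0.02
```

```bash
python3 -c "
from h import *
st();cover();blade()
goW(-72.6,126,15)"
```

```text
t 11.82 tcp [ 0.6262 -0.0795  0.1353] yaw -98.54 z [ 0.2543 -0.0334 -0.9666] F [-0.075   0.6541 -1.0526] M [ 0.0532  0.3333 -0.0043] open 0.02 j [-0.2319  0.6238  0.4668  1.9304 -0.6395  0.4517 -1.0451]
side 747 cover ang [0.916  1.8773 1.9842] zmax 176.3559345202756
top 854 cover ang [1.8871 1.9114 1.9926] zmax 167.75574448120747
8 475 [143.7 145.2 146.7]
16 506 [145.9 147.4 148.9]
24 506 [148.1 149.6 151. ]
32 541 [150.2 151.8 153.3]
40 547 [152.4 153.9 155.6]
48 572 [154.7 156.2 157.6]
56 578 [156.8 158.3 159.7]
64 79 [157.8 158.8 160. ]
tcpW [-12.8406  -0.0971 135.2999]
d [ 0.03  6.01 -0.63] turn [ 0.002  0.005 -0.   ]
```

Call:
send_rows([
  {"dx": 0, "dy": 1.8, "dz": 0, "ax": 0, "ay": 0, "az": 0, "jaw": 0},
  {"dx": 0, "dy": 4.5, "dz": 0, "ax": 0, "ay": 0, "az": 0, "jaw": 0},
  {"dx": 0, "dy": 7.5, "dz": 0, "ax": 0, "ay": 0, "az": 0, "jaw": 0},
  {"dx": 0, "dy": 11, "dz": -1, "ax": 0, "ay": 0, "az": 0, "jaw": 0},
  {"dx": 0, "dy": 13.5, "dz": -2, "ax": -0.1, "ay": 0, "az": 0, "jaw": 0},
])

```text
time_s: 12.6
eef_pos: [0.4867, -0.058, 0.1194]
eef_rot: [0.053, -0.65, 0.757, -0.055]
wrist_force: [1.2, -0.5, -1.7]
opening: 0.0196
```

Call:
send_rows([
  {"dx": 0, "dy": 0.5, "dz": 0, "ax": -0.16, "ay": 0, "az": 0, "jaw": 0},
  {"dx": 0, "dy": 1, "dz": 0, "ax": -0.16, "ay": 0, "az": 0, "jaw": 0},
  {"dx": 0, "dy": 1, "dz": 0, "ax": -0.16, "ay": 0, "az": 0, "jaw": 0},
  {"dx": 0, "dy": 1, "dz": 0, "ax": -0.16, "ay": 0, "az": 0, "jaw": 0},
  {"dx": 0, "dy": 1, "dz": 0, "ax": -0.16, "ay": 0, "az": 0, "jaw": 0},
])

```text
time_s: 13.22
eef_pos: [0.4813, -0.0577, 0.1187]
eef_rot: [0.002, -0.652, 0.758, 0.002]
wrist_force: [-0.2, -1.0, -1.4]
opening: 0.0197
```

```bash
python3 -c "
from h import *
st();cover();go([.459,-.093,.11],-50);go([.459,-.093,.06],0.5)"
```

```text
t 13.22 tcp [ 0.4813 -0.0577  0.1187] yaw -98.58 z [ 0.0007  0.0059 -1.    ] F [-0.1567 -1.0001 -1.3609] M [ 0.0374 -0.0173  0.0227] open 0.0197 j [-0.3695  0.6193  0.6568  2.0679 -0.6279  0.6594 -1.0084]
side 939 cover ang [2.0256 2.0677 2.198 ] zmax 162.09397373601672
top 1274 cover ang [2.0381 2.0698 2.18  ] zmax 162.41061247599535
d [3.83 1.72 0.85] turn [-0.002  0.005 -0.848]
d [3.85 1.72 5.85] turn [-0.005  0.004 -1.729]
```

Call:
send_rows([
  {"dx": 0.8, "dy": 0.4, "dz": 0.1, "ax": 0, "ay": 0.005, "az": -0.17, "jaw": 0},
  {"dx": 1.6, "dy": 0.8, "dz": 0.2, "ax": 0, "ay": 0.005, "az": -0.34, "jaw": 0},
  {"dx": 2.4, "dy": 1.2, "dz": 0.4, "ax": 0, "ay": 0.005, "az": -0.51, "jaw": 0},
  {"dx": 3.2, "dy": 1.6, "dz": 0.6, "ax": 0, "ay": 0.005, "az": -0.68, "jaw": 0},
  {"dx": 3.83, "dy": 1.72, "dz": 0.85, "ax": 0, "ay": 0.005, "az": -0.85, "jaw": 0},
])

```text
time_s: 13.95
eef_pos: [0.459, -0.0934, 0.11]
eef_rot: [-0.001, 0.908, -0.419, 0.001]
wrist_force: [-0.0, 0.6, -0.6]
opening: 0.0193
```

Call:
send_rows([
  {"dx": 0, "dy": 0, "dz": 1, "ax": 0, "ay": 0, "az": -0.17, "jaw": 0},
  {"dx": 0, "dy": 0, "dz": 2, "ax": 0, "ay": 0, "az": -0.35, "jaw": 0},
  {"dx": 0, "dy": 0, "dz": 3, "ax": 0, "ay": 0, "az": -0.53, "jaw": 0},
  {"dx": 0, "dy": 0, "dz": 4, "ax": 0, "ay": 0, "az": -0.71, "jaw": 0},
  {"dx": 0, "dy": 0, "dz": 5, "ax": 0, "ay": 0, "az": -0.88, "jaw": 0},
])

```text
time_s: 14.58
eef_pos: [0.4595, -0.0932, 0.0597]
eef_rot: [-0.0, 1.0, 0.008, 0.001]
wrist_force: [1.1, -0.6, -0.3]
opening: 0.0195
```

```bash
python3 -c "
from h import *
st();go([.459,-.093,.005],0.5)"
```

```text
t 14.57 tcp [ 0.4595 -0.0932  0.0597] yaw 0.88 z [ 0.0022  0.0004 -1.    ] F [ 1.1016 -0.598  -0.2782] M [-0.0423 -0.0484  0.0283] open 0.0195 j [ 0.0758  0.6254  0.0947  2.1424 -0.1527  0.3778  0.3099]
d [-0.06 -0.02  5.47] turn [-0.    -0.002  0.007]
```

Call:
send_rows([
  {"dx": 0, "dy": 0, "dz": 3, "ax": 0, "ay": 0, "az": 0, "jaw": 0},
  {"dx": 0, "dy": 0, "dz": 4.5, "ax": 0, "ay": 0, "az": 0, "jaw": 0},
  {"dx": 0, "dy": 0, "dz": 5.2, "ax": 0, "ay": 0, "az": 0, "jaw": 0},
  {"dx": 0, "dy": 0, "dz": 5.45, "ax": 0, "ay": 0, "az": 0, "jaw": 0},
  {"dx": 0, "dy": 0, "dz": 5.45, "ax": 0, "ay": 0, "az": 0, "jaw": 0},
])

```text
time_s: 15.2
eef_pos: [0.4597, -0.093, 0.0058]
eef_rot: [-0.0, 1.0, 0.005, 0.001]
wrist_force: [-0.2, -0.1, -0.7]
opening: 0.0193
```

Call:
send_rows([
  {"dx": 0, "dy": 0, "dz": 0, "ax": 0, "ay": 0, "az": 0, "jaw": 4},
  {"dx": 0, "dy": 0, "dz": 0, "ax": 0, "ay": 0, "az": 0, "jaw": 5},
  {"dx": 0, "dy": 0, "dz": -2, "ax": 0, "ay": 0, "az": 0, "jaw": 5},
  {"dx": 0, "dy": 0, "dz": -6, "ax": 0, "ay": 0, "az": 0, "jaw": 5},
  {"dx": 0, "dy": 0, "dz": -12, "ax": 0, "ay": 0, "az": 0, "jaw": 9},
])

```text
time_s: 15.82
eef_pos: [0.4581, -0.0928, 0.1258]
eef_rot: [-0.0, 1.0, 0.005, -0.001]
wrist_force: [1.1, -0.1, -0.2]
opening: 0.0568
```

Call:
send_rows([
  {"dx": 1, "dy": -5, "dz": -3, "ax": 0, "ay": 0, "az": 0, "jaw": 9.4},
  {"dx": 2, "dy": -10, "dz": -6, "ax": 0, "ay": 0, "az": 0, "jaw": 9.4},
  {"dx": 3, "dy": -14, "dz": -9, "ax": 0, "ay": 0, "az": 0, "jaw": 9.4},
  {"dx": 4, "dy": -18, "dz": -10, "ax": 0, "ay": 0, "az": 0, "jaw": 9.4},
  {"dx": 4, "dy": -20, "dz": -10, "ax": 0, "ay": 0, "az": 0, "jaw": 9.4},
])

```text
time_s: 16.45
eef_pos: [0.498, 0.1103, 0.2267]
eef_rot: [-0.001, 1.0, 0.007, 0.002]
wrist_force: [-0.8, -0.8, 0.4]
opening: 0.0944
```

Run:
```python
from h import *
st()
s=snap('wrist','w4.png');w=cloud(s);st()
for q in ['cartridge_1','rack']:
    for r in spotter.place_of('wrist',q)[:4]:
        c=np.round(r['centre']).astype(int); print(q,round(r['p'],2),c,w[min(c[1],419),min(c[0],559)])
print('carts',rect(w,(.48,.57),(.08,.3),(.066,.078)))
for c in (.132,.2,.268): print(c,rect(w,(.48,.57),(c-.033,c+.033),(.06,.09)),rect(w,(.48,.57),(c-.033,c+.033),(.0725,.09)))
t=cloud(snap('top'));print('spat',rect(t,(.44,.48),(-.2,.01),(.004,.03)));cover()
```

```text
t 16.45 tcp [0.498  0.1103 0.2267] yaw 0.77 z [ 0.0042  0.002  -1.    ] F [-0.7654 -0.85    0.3662] M [-0.0706 -0.0714  0.0262] open 0.0944 j [-0.4121  0.4052  0.1956  1.8841 -0.1029  0.8573 -0.1514]
t 16.5 tcp [0.4971 0.1126 0.2261] yaw 0.91 z [ 0.0026  0.0033 -1.    ] F [-0.3851  2.4341 -0.1798] M [ 0.1007 -0.0938 -0.069 ] open 0.0939 j [-0.4138  0.4061  0.1931  1.8846 -0.1039  0.8571 -0.1523]
cartridge_1 0.98 [290 115] [0.5163 0.1962 0.0749]
cartridge_1 0.8 [290  52] [0.5146 0.2543 0.0761]
cartridge_1 0.66 [290 170] [0.5178 0.1407 0.0757]
carts (array([520.6, 199.8]), array([ 42.4, 194.5]), 1.3, 0.0755, 7547)
0.132 (array([522. , 132.4]), array([41.6, 59.6]), 0.9, 0.0756, 2192) (array([521.5, 132.3]), array([40.7, 57.9]), 0.8, 0.0764, 1340)
0.2 (array([520.4, 199.8]), array([42.5, 58.8]), 0.7, 0.0755, 2492) (array([520.4, 200.1]), array([40.6, 57.3]), 0.9, 0.0763, 1553)
0.268 (array([518.5, 266.9]), array([42.4, 60.3]), 1.3, 0.0755, 3001) (array([518.5, 267.2]), array([40.8, 56.8]), 0.9, 0.0763, 1847)
spat (array([461.1, -90.3]), array([ 20.8, 182.5]), 1.5, 0.0088, 571)
side 823 cover ang [2.0265 2.0707 2.1893] zmax 161.8735579295405
top 1268 cover ang [2.0369 2.0698 2.1772] zmax 162.534625045774
```

View pics/w4.png

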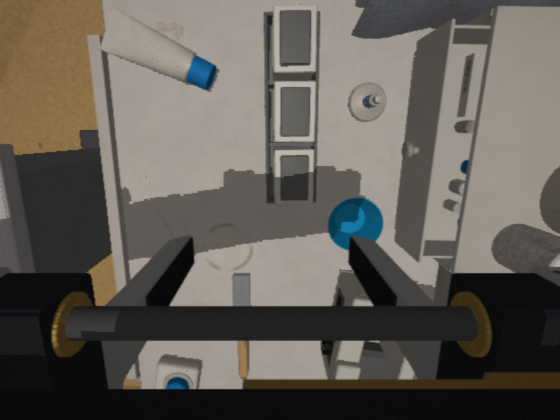

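The wrist view shows three cartridges in the rack at (294,175), (294,112) and (294,40). Their tops fit at (0.522,0.132), (0.520,0.200) and (0.5185,0.267), yaw about 1.2°. I'll weigh cartridge_3 first.

Call:
send_rows([
  {"dx": 1, "dy": -1.2, "dz": 3, "ax": 0, "ay": 0, "az": -0.01, "jaw": 9.4},
  {"dx": 2.2, "dy": -2.5, "dz": 7, "ax": 0, "ay": 0, "az": -0.01, "jaw": 9.4},
  {"dx": 2.2, "dy": -2.5, "dz": 10, "ax": 0, "ay": 0, "az": -0.01, "jaw": 9.4},
  {"dx": 2.2, "dy": -2.5, "dz": 12, "ax": 0, "ay": 0, "az": -0.01, "jaw": 9.4},
  {"dx": 2.2, "dy": -2.5, "dz": 12, "ax": 0, "ay": 0, "az": -0.01, "jaw": 9.4},
])

```text
time_s: 17.38
eef_pos: [0.5178, 0.1308, 0.1042]
eef_rot: [0.001, 1.0, 0.009, -0.001]
wrist_force: [0.3, 0.1, -0.1]
opening: 0.0941
```

```bash
python3 -c "
from h import *
F=[]
for i in range(4): snap('top'); F.append(readout.observe()['wrist_force'])
print(np.array(F));st();go([.522,.132,.042],1.2)"
```

```text
[[-0.0569  0.1149  0.6202]
 [ 0.3389  0.2111  0.3164]
 [-0.3914  0.1217  0.0319]
 [-0.5004  0.6732  0.2134]]
t 17.57 tcp [0.5198 0.1323 0.1066] yaw 1.11 z [ 0.0032  0.0008 -1.    ] F [-0.5004  0.6732  0.2134] M [-0.0577 -0.0609  0.0123] open 0.094 j [-0.4017  0.6088  0.1502  1.9367 -0.1511  0.6034 -0.1343]
d [0.2  0.04 6.46] turn [-0.001 -0.003 -0.002]
```

Call:
send_rows([
  {"dx": 0.2, "dy": 0, "dz": 3, "ax": 0, "ay": 0, "az": 0, "jaw": 9.4},
  {"dx": 0.2, "dy": 0, "dz": 5, "ax": 0, "ay": 0, "az": 0, "jaw": 9.4},
  {"dx": 0.2, "dy": 0, "dz": 6.4, "ax": 0, "ay": 0, "az": 0, "jaw": 9.4},
  {"dx": 0.2, "dy": 0, "dz": 6.4, "ax": 0, "ay": 0, "az": 0, "jaw": 6},
  {"dx": 0.2, "dy": 0, "dz": 6.4, "ax": 0, "ay": 0, "az": 0, "jaw": 3.5},
], newtons=25)

```text
time_s: 18.2
eef_pos: [0.5217, 0.1328, 0.0423]
eef_rot: [-0.0, 1.0, 0.01, 0.001]
wrist_force: [0.4, -0.4, 0.3]
opening: 0.0773
```

Call:
send_rows([
  {"dx": 0, "dy": 0, "dz": 0, "ax": 0, "ay": 0, "az": 0, "jaw": 3},
  {"dx": 0, "dy": 0, "dz": 0, "ax": 0, "ay": 0, "az": 0, "jaw": 3},
  {"dx": 0, "dy": 0, "dz": -1, "ax": 0, "ay": 0, "az": 0, "jaw": 3},
  {"dx": 0, "dy": 0, "dz": -2, "ax": 0, "ay": 0, "az": 0, "jaw": 3},
  {"dx": 0, "dy": 0, "dz": -2, "ax": 0, "ay": 0, "az": 0, "jaw": 3},
], newtons=25)

```text
time_s: 18.82
eef_pos: [0.5214, 0.1328, 0.0624]
eef_rot: [-0.0, 1.0, 0.01, 0.001]
wrist_force: [-0.0, 0.6, -3.6]
opening: 0.0418
```

```bash
cat >> h.py <<'E'
def weigh(n=5):
    F=[];st()
    for i in range(n): snap('top'); F.append(readout.observe()['wrist_force'][2])
    print('Fz',np.round(F,2),np.mean(F)); st()
E
python3 -c "
from h import *
weigh()"
```

```text
t 18.82 tcp [0.5214 0.1328 0.0624] yaw 1.16 z [ 0.0026  0.0008 -1.    ] F [-0.022   0.5668 -3.6259] M [-0.016  -0.0718 -0.0064] open 0.0418 j [-0.3865  0.6821  0.129   1.9586 -0.1675  0.5081 -0.1195]
Fz [-3.32 -3.07 -2.23 -3.25 -2.84] -2.9424872327439457
t 19.07 tcp [0.5206 0.1326 0.0612] yaw 1.16 z [ 0.0005  0.0002 -1.    ] F [ 0.6409  0.3923 -2.8445] M [-0.0167 -0.0955 -0.051 ] open 0.0415 j [-0.3862  0.6842  0.1285  1.9593 -0.1675  0.5076 -0.1195]
```

Fz is −2.9 N against a baseline of +0.3 N, so about 0.3 kg: cartridge_3 is the full one. I'll take it out and set it on the worktop to regrasp across its 60 mm side.

Call:
send_rows([
  {"dx": 0, "dy": 0, "dz": -2, "ax": 0, "ay": 0, "az": 0, "jaw": 3},
  {"dx": 0, "dy": 0, "dz": -4, "ax": 0, "ay": 0, "az": 0, "jaw": 3},
  {"dx": -1.5, "dy": 0.5, "dz": -4.5, "ax": 0, "ay": 0, "az": 0.05, "jaw": 3},
  {"dx": -4, "dy": 1.5, "dz": -4.5, "ax": 0, "ay": 0, "az": 0.1, "jaw": 3},
  {"dx": -7, "dy": 2.5, "dz": -4.5, "ax": 0, "ay": 0, "az": 0.16, "jaw": 3},
])

```text
time_s: 19.7
eef_pos: [0.4509, 0.1059, 0.1063]
eef_rot: [-0.0, 0.997, -0.071, 0.001]
wrist_force: [0.5, 0.1, -4.3]
opening: 0.0415
```

Call:
send_rows([
  {"dx": -1, "dy": 0.4, "dz": 0, "ax": 0, "ay": 0, "az": 0, "jaw": 3},
  {"dx": -2.1, "dy": 0.6, "dz": 1, "ax": 0, "ay": 0, "az": 0, "jaw": 3},
  {"dx": -2.1, "dy": 0.6, "dz": 3, "ax": 0, "ay": 0, "az": 0, "jaw": 3},
  {"dx": -2.1, "dy": 0.6, "dz": 4.5, "ax": 0, "ay": 0, "az": 0, "jaw": 3},
  {"dx": -2.1, "dy": 0.6, "dz": 5.3, "ax": 0, "ay": 0, "az": 0, "jaw": 3},
])

```text
time_s: 20.32
eef_pos: [0.4311, 0.1037, 0.0528]
eef_rot: [-0.0, 0.998, -0.069, 0.001]
wrist_force: [6.2, -2.4, 23.3]
opening: 0.0413
```

```bash
python3 -c "
from h import *
st();go([.43,.10,.038],-8.2)
w=cloud(snap('side'));m=(abs(w[...,0]-.43)<.05)&(abs(w[...,1]-.1)<.05)
"
```

```text
t 20.32 tcp [0.4311 0.1037 0.0528] yaw -7.95 z [ 0.0025  0.0007 -1.    ] F [ 6.2439 -2.3796 23.2559] M [-0.6373 -1.892   0.0124] open 0.0413 j [-0.3877  0.6229  0.1277  2.2132 -0.2416  0.3154 -0.1926]
d [-0.06  0.38  1.48] turn [-0.001 -0.002  0.004]
```

Run:
```python
from h import *
st()
ims=[]
for n in ['side','top']:
    s=snap(n);c=proj(s,[.43,.1,.04])[0].astype(int)
    im=s['pixels'][max(c[1]-100,0):c[1]+100,max(c[0]-100,0):c[0]+100]
    ims.append(cv2.resize(im,(400,400),interpolation=cv2.INTER_CUBIC))
    w=cloud(s)
    print(n,'cart faces',rect(w,(.39,.47),(.05,.16),(.005,.09)))
    m=(abs(w[...,0]-.43)<.03)&(w[...,1]>.12)&(w[...,1]<.15)&(w[...,2]<.1)&(w[...,2]>.004)
    if m.any(): print('z range of left face',np.percentile(w[m][:,2],[0,5,50,95,100]),np.median(w[m],0))
cv2.imwrite('pics/c1.png',np.hstack(ims))
st()
```

```text
t 20.38 tcp [0.4316 0.1035 0.0527] yaw -7.97 z [ 0.0033  0.0006 -1.    ] F [ 0.6915  1.0411 -2.5631] M [ 0.0171 -0.049  -0.0366] open 0.0421 j [-0.3874  0.6232  0.1278  2.2127 -0.2416  0.3148 -0.1926]
side cart faces (array([431.9, 104.5]), array([64.4, 66.8]), 80.8, 0.0637, 1211)
z range of left face [0.0041 0.0083 0.0447 0.0713 0.0744] [0.4326 0.1321 0.0447]
top cart faces None
t 20.48 tcp [0.4305 0.1035 0.0533] yaw -7.99 z [ 0.0017  0.0006 -1.    ] F [ 0.0562  0.3041 -2.4718] M [-0.0643 -0.0687  0.0347] open 0.0419 j [-0.3879  0.6217  0.1283  2.2136 -0.2416  0.317  -0.193 ]
```

View pics/c1.png

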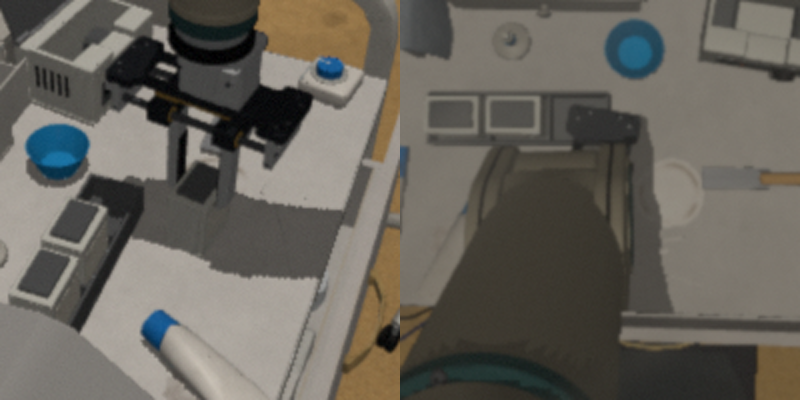

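Run:
```python
from h import *
w=cloud(snap('side'));a=np.radians(-8);e=np.array([np.cos(a),np.sin(a)]);f=np.array([-e[1],e[0]])
d=w[...,:2]-[.431,.1035];x=d@e*1000;y=d@f*1000;z=w[...,2]*1000
m=(abs(x)<13)&(abs(y)<22)&(z>50)&(z<110);print('cap',np.percentile(z[m],[5,25,50,75,95]),m.sum())
m=(abs(x)<19)&(y>24)&(y<40)&(z>-2)&(z<100)
for k in range(-2,100,4):
    n=m&(z>=k)&(z<k+4)
    if n.sum(): print(k,n.sum(),np.median(y[n]).round(1))
```

```text
cap [70.5359 71.5872 72.3312 73.3386 74.4221] 206
-2 69 34.9
2 31 29.7
6 20 29.9
10 25 30.1
14 23 29.6
18 29 30.2
22 26 29.6
26 22 29.4
30 20 30.0
34 29 29.7
38 26 29.5
42 23 29.5
46 30 29.3
50 21 29.5
54 26 30.0
58 26 29.6
62 30 29.5
66 49 27.7
70 5 24.7
```

The force spike came from the cartridge touching the table. It had slid about 15 mm down in the grip, and now stands upright at (0.431,0.1035) with its cap top at 72 mm. I'll release it, turn 90° and regrasp harder.

Call:
send_rows([
  {"dx": 0, "dy": 0, "dz": 0, "ax": 0, "ay": 0, "az": 0, "jaw": 5},
  {"dx": 0, "dy": 0, "dz": 0, "ax": 0, "ay": 0, "az": 0, "jaw": 6},
  {"dx": 0, "dy": 0, "dz": 0, "ax": 0, "ay": 0, "az": 0, "jaw": 6},
  {"dx": 0, "dy": 0, "dz": -2, "ax": 0, "ay": 0, "az": 0, "jaw": 6},
  {"dx": 0, "dy": 0, "dz": -6, "ax": 0, "ay": 0, "az": 0, "jaw": 7},
])

```text
time_s: 21.15
eef_pos: [0.4287, 0.1029, 0.1133]
eef_rot: [0.0, 0.998, -0.07, -0.001]
wrist_force: [0.9, -0.5, 0.2]
opening: 0.067
```

Call:
send_rows([
  {"dx": 0, "dy": 0, "dz": -0.5, "ax": 0, "ay": 0, "az": 0.17, "jaw": 9.4},
  {"dx": 0, "dy": 0, "dz": -0.5, "ax": 0, "ay": 0, "az": 0.34, "jaw": 9.4},
  {"dx": 0, "dy": 0, "dz": -0.5, "ax": 0, "ay": 0, "az": 0.51, "jaw": 9.4},
  {"dx": 0, "dy": 0, "dz": -0.5, "ax": 0, "ay": 0, "az": 0.68, "jaw": 9.4},
  {"dx": 0, "dy": 0, "dz": -0.5, "ax": 0, "ay": 0, "az": 0.85, "jaw": 9.4},
])

```text
time_s: 21.78
eef_pos: [0.4297, 0.1033, 0.1186]
eef_rot: [-0.001, 0.879, -0.477, 0.001]
wrist_force: [-0.1, -0.0, -0.1]
opening: 0.0939
```

Call:
send_rows([
  {"dx": 0, "dy": 0, "dz": 0, "ax": 0, "ay": 0, "az": 0.17, "jaw": 9.4},
  {"dx": 0, "dy": 0, "dz": 0, "ax": 0, "ay": 0, "az": 0.34, "jaw": 9.4},
  {"dx": 0, "dy": 0, "dz": 0, "ax": 0, "ay": 0, "az": 0.51, "jaw": 9.4},
  {"dx": 0, "dy": 0, "dz": 0, "ax": 0, "ay": 0, "az": 0.68, "jaw": 9.4},
  {"dx": 0, "dy": 0, "dz": 0, "ax": 0, "ay": 0, "az": 0.72, "jaw": 9.4},
])

```text
time_s: 22.4
eef_pos: [0.4297, 0.1033, 0.1184]
eef_rot: [0.001, -0.656, 0.755, -0.0]
wrist_force: [0.2, 0.5, -0.6]
opening: 0.0939
```

Run:
```python
from h import *
st()
for n in ['wrist','side']:
    w=cloud(snap(n)); print(n,rect(w,(.38,.48),(.05,.16),(.06,.08)),rect(w,(.38,.48),(.05,.16),(.07,.08)))
go([.431,.1035,.038],-98.2)
```

```text
t 22.4 tcp [0.4297 0.1033 0.1184] yaw -97.98 z [ 0.0013  0.0001 -1.    ] F [ 0.2412  0.4547 -0.5551] M [ 0.0447  0.0089 -0.0085] open 0.0939 j [-0.7519  0.5731  0.6635  2.1778 -0.6434  0.5902 -1.324 ]
wrist (array([430.4, 103.4]), array([60.3, 42.5]), 82.0, 0.0717, 4211) (array([429.2, 103.5]), array([48. , 32.7]), 82.6, 0.0726, 2391)
side (array([431.3, 104.7]), array([62.9, 42.6]), 81.7, 0.0692, 512) (array([431.3, 104.5]), array([50.6, 29.1]), 81.1, 0.0716, 229)
d [-0.03 -0.12  8.04] turn [-0.001  0.     0.006]
```

Call:
send_rows([
  {"dx": 0, "dy": -0.08, "dz": 4, "ax": 0, "ay": 0, "az": 0, "jaw": 9.4},
  {"dx": 0, "dy": -0.08, "dz": 6.5, "ax": 0, "ay": 0, "az": 0, "jaw": 9.4},
  {"dx": 0, "dy": -0.08, "dz": 8, "ax": 0, "ay": 0, "az": 0, "jaw": 9.4},
  {"dx": 0, "dy": -0.08, "dz": 8, "ax": 0, "ay": 0, "az": 0, "jaw": 7},
  {"dx": 0, "dy": -0.08, "dz": 8, "ax": 0, "ay": 0, "az": 0, "jaw": 5},
], newtons=50)

```text
time_s: 23.12
eef_pos: [0.4311, 0.1031, 0.0389]
eef_rot: [0.001, -0.657, 0.754, -0.0]
wrist_force: [0.1, 0.6, 0.2]
opening: 0.0778
```

Call:
send_rows([
  {"dx": 0, "dy": 0, "dz": 0, "ax": 0, "ay": 0, "az": 0, "jaw": 4.5},
  {"dx": 0, "dy": 0, "dz": 0, "ax": 0, "ay": 0, "az": 0, "jaw": 4.5},
  {"dx": 0, "dy": 0, "dz": -1, "ax": 0, "ay": 0, "az": 0, "jaw": 4.5},
  {"dx": 0, "dy": 0, "dz": -2.5, "ax": 0, "ay": 0, "az": 0, "jaw": 4.5},
  {"dx": 0, "dy": 0, "dz": -4.5, "ax": 0, "ay": 0, "az": 0, "jaw": 4.5},
], newtons=50)

```text
time_s: 23.75
eef_pos: [0.43, 0.1031, 0.0841]
eef_rot: [0.0, -0.656, 0.755, -0.0]
wrist_force: [0.3, 0.1, -3.0]
opening: 0.0596
```

Call:
send_rows([
  {"dx": 0, "dy": 0, "dz": -2, "ax": 0, "ay": 0, "az": 0, "jaw": 4.5},
  {"dx": 0, "dy": 0, "dz": -4, "ax": 0, "ay": 0, "az": 0, "jaw": 4.5},
  {"dx": 0, "dy": 0, "dz": -5.5, "ax": 0, "ay": 0, "az": 0, "jaw": 4.5},
  {"dx": 0, "dy": 0, "dz": -6.5, "ax": 0, "ay": 0, "az": 0, "jaw": 4.5},
  {"dx": 0, "dy": 0, "dz": -7, "ax": 0, "ay": 0, "az": 0, "jaw": 4.5},
])

```text
time_s: 24.38
eef_pos: [0.4305, 0.1032, 0.1538]
eef_rot: [0.001, -0.656, 0.754, -0.0]
wrist_force: [-0.5, 0.3, -3.9]
opening: 0.0598
```

Run:
```python
from h import *
weigh(3)
t=readout.observe()['eef_pos']
for n in ['side','wrist']:
    w=cloud(snap(n)); print(n,rect(w,(.38,.48),(.05,.16),(t[2]+.015,t[2]+.06)),[rect(w,(.38,.48),(.05,.16),(t[2]+.032,t[2]+.05))])
go([.5,.02,.155],-98.2);go(W(0,0,155),-98.2)
```

```text
t 24.38 tcp [0.4305 0.1032 0.1538] yaw -97.95 z [ 0.0015  0.0005 -1.    ] F [-0.5405  0.3044 -3.9457] M [0.0634 0.0056 0.0402] open 0.0598 j [-0.8147  0.5221  0.7481  2.1428 -0.5702  0.6804 -1.385 ]
Fz [-2.86 -3.46 -2.65] -2.987831926909719
t 24.52 tcp [0.4304 0.1031 0.1533] yaw -97.96 z [ 0.001   0.0003 -1.    ] F [-0.1975  0.092  -2.6473] M [0.0419 0.0352 0.0018] open 0.0596 j [-0.8138  0.5231  0.7471  2.1432 -0.571   0.6795 -1.3843]
side (array([426.4, 105.7]), array([87. , 41.1]), 72.2, 0.1847, 745) [(array([428.1, 105.2]), array([86. , 23.9]), 80.6, 0.1877, 273)]
wrist (array([429.9, 102.9]), array([84.4, 43.3]), 81.8, 0.1863, 12136) [(array([430.1, 103. ]), array([84. , 30.2]), 82.1, 0.1869, 6276)]
d [ 7.26 -8.07 -0.2 ] turn [-0.     0.     0.004]
d [ 15.36 -23.22  -0.19] turn [-0.     0.     0.004]
```

Call:
send_rows([
  {"dx": 2, "dy": -1.8, "dz": -0.1, "ax": 0, "ay": 0, "az": 0, "jaw": 4.5},
  {"dx": 5.5, "dy": -5, "dz": -0.2, "ax": 0, "ay": 0, "az": 0, "jaw": 4.5},
  {"dx": 9.5, "dy": -8.7, "dz": -0.2, "ax": 0, "ay": 0, "az": 0.004, "jaw": 4.5},
  {"dx": 13, "dy": -12, "dz": -0.2, "ax": 0, "ay": 0, "az": 0.004, "jaw": 4.5},
  {"dx": 15.3, "dy": -14.2, "dz": -0.2, "ax": 0, "ay": 0, "az": 0.004, "jaw": 4.5},
])

```text
time_s: 25.25
eef_pos: [0.5507, -0.0708, 0.1549]
eef_rot: [0.0, -0.654, 0.757, -0.001]
wrist_force: [-0.2, 0.8, -2.2]
opening: 0.0595
```

Run:
```python
from h import *
snap('top')
for n in ['side','top','wrist']:
    s=snap(n,n+'5.png');w=cloud(s);q=toW(w)
    r=rect(w,(.56,.72),(-.18,.02),(.074,.0875)); print(n,'rim rect',r, toW(np.r_[np.array(r[0])/1000,.08]))
    m=(abs(q[...,2]-80)<6)
    for lab,sel,ax in [('front edge outer',(abs(abs(q[...,1])-45)<15)&(q[...,0]<-30)&(q[...,0]>-70),0),]:
        k=m&sel; print(lab,np.percentile(q[k][:,ax],[1,99]) if k.any() else '')
    # rim presence along x at |y|<15 and along y at |x|<10
    R1=q[m&(q[...,0]>-35)&(q[...,0]<-15)&(abs(q[...,1])>24)&(abs(q[...,1])<32)];R2=q[m&(q[...,0]>15)&(q[...,0]<35)&(abs(q[...,1])<20)]
    print('front wall inner x',np.percentile(R1[:,0],[50,95,99]) if len(R1)>5 else len(R1),'rear wall inner x',np.percentile(R2[:,0],[1,5,50]) if len(R2)>5 else len(R2))
    L=q[m&(abs(q[...,0])<15)&(abs(q[...,1])>45)&(abs(q[...,1])<75)]
    for sgn in (1,-1):
        y=L[:,1]*sgn;y=y[y>0]; print('y side',sgn,np.percentile(y,[2,50,98]).round(1) if len(y)>5 else len(y))
st()
```

```text
side rim rect (array([639.2, -80.1]), array([143. , 108.2]), 81.9, 0.0787, 860) [ 0.2248  1.2448 80.    ]
front edge outer [-53.1734 -30.2157]
front wall inner x [-28.556  -23.5608 -22.0382] rear wall inner x [24.6373 25.0569 29.0113]
y side 1 [63.8 69.1 72. ]
y side -1 [59.2 62.3 66. ]
top rim rect (array([668.1, -62. ]), array([89. , 53.9]), 82.9, 0.078, 513) [26.2477 23.2817 80.    ]
front edge outer 
front wall inner x 0 rear wall inner x [26.2362 26.6025 30.5523]
y side 1 [61.8 64.2 67.3]
y side -1 0
wrist rim rect (array([637.8, -80.4]), array([138.7, 105.6]), 82.2, 0.0798, 12807) [-1.1181  0.7482 80.    ]
front edge outer [-53.7875 -30.4452]
front wall inner x [-29.436  -24.5417 -24.3797] rear wall inner x [24.6941 24.9982 29.593 ]
y side 1 [63.4 65.5 69.2]
y side -1 [62.1 64.3 68. ]
t 25.45 tcp [ 0.5492 -0.0684  0.1546] yaw -98.28 z [-0.0008  0.0008 -1.    ] F [ 0.1903  0.3884 -3.7888] M [0.0344 0.0285 0.007 ] open 0.0596 j [-0.3632  0.653   0.6967  1.856  -0.5536  0.8369 -1.099 ]
```

View pics/wrist5.png

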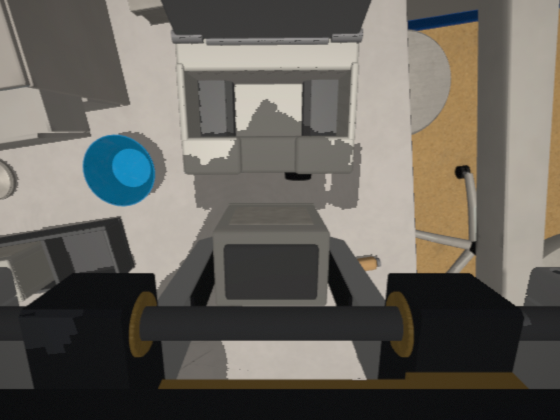

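The wrist view shows the open well at about (270,105), with the cartridge held below it at (272,250). Wall fits put the well within 1 mm of my estimate. I'll move above it.

```bash
python3 -c "
from h import *
st();go(W(0.5,0.6,150),-98.1)"
```

```text
t 25.45 tcp [ 0.5492 -0.0684  0.1546] yaw -98.28 z [-0.0008  0.0008 -1.    ] F [ 0.1903  0.3884 -3.7888] M [0.0344 0.0285 0.007 ] open 0.0596 j [-0.3632  0.653   0.6967  1.856  -0.5536  0.8369 -1.099 ]
d [-0.08 -9.11  0.45] turn [ 0.001  0.001 -0.003]
```

Call:
send_rows([
  {"dx": 0, "dy": -1.5, "dz": 0, "ax": 0, "ay": 0, "az": -0.003, "jaw": 4.5},
  {"dx": 0, "dy": -4, "dz": 0, "ax": 0, "ay": 0, "az": -0.003, "jaw": 4.5},
  {"dx": -0.08, "dy": -6.5, "dz": 0.2, "ax": 0, "ay": 0, "az": -0.003, "jaw": 4.5},
  {"dx": -0.08, "dy": -8.3, "dz": 0.4, "ax": 0, "ay": 0, "az": -0.003, "jaw": 4.5},
  {"dx": -0.08, "dy": -9.1, "dz": 0.45, "ax": 0, "ay": 0, "az": -0.003, "jaw": 4.5},
])

```text
time_s: 26.08
eef_pos: [0.6399, -0.0785, 0.1502]
eef_rot: [0.0, -0.657, 0.754, 0.001]
wrist_force: [0.0, 0.4, -4.4]
opening: 0.0595
```

Run:
```python
from h import *
snap('top');snap('top')
s=snap('wrist');q=toW(cloud(s));o=readout.observe();print(toW(o['eef_pos']))
m=(abs(q[...,0])<30)&(abs(q[...,1])<36)&(q[...,2]>165)&(q[...,2]<195)
P=q[m]; r=cv2.minAreaRect(P[(P[:,2]<182)|(P[:,2]>184)][:,:2].astype(np.float32)); 
c=P[P[:,2]>181.5]; print('cap',np.round(np.percentile(c,[1,99],axis=0),1)); b=P[(P[:,2]>174)&(P[:,2]<180.5)]; print('body top',np.round(np.percentile(b,[1,99],axis=0),1))
st();go(W(0.5,0.6,115),-98.1)
```

```text
[  0.2354   1.8573 150.6746]
cap [[-13.8 -33.5 181.9]
 [ 15.3  33.6 194. ]]
body top [[-20.4 -31.4 174.4]
 [ 21.5  32.7 180.3]]
t 26.23 tcp [ 0.6393 -0.0795  0.1507] yaw -97.99 z [-0.0002  0.0009 -1.    ] F [-0.2876 -0.3102 -1.8924] M [ 0.0169 -0.0054  0.0177] open 0.0592 j [-0.2985  0.775   0.6796  1.6019 -0.5635  0.9695 -1.1418]
d [ 0.13 -0.03  3.57] turn [0.    0.001 0.002]
```

Run:
```python
from h import *
for i in range(2):
    s=snap('wrist');q=toW(cloud(s));o=readout.observe();print('tcp',toW(o['eef_pos']))
    P=q[(abs(q[...,0])<25)&(abs(q[...,0]-.5)>11)&(abs(q[...,1])<45)&(q[...,2]>172)&(q[...,2]<195)]
    print('body',np.round(np.percentile(P,[0.5,2,98,99.5],axis=0),1).tolist())
go(W(0.5,0.6,115),-98.1)
```

```text
tcp [  0.0372   1.6554 150.8301]
body [[-21.0, -27.6, 172.3], [-20.5, -26.7, 173.3], [20.9, 30.3, 185.0], [21.1, 31.2, 185.4]]
tcp [  0.1183   1.5293 151.0336]
body [[-21.3, -27.8, 172.5], [-20.7, -26.9, 173.7], [20.7, 30.0, 185.2], [20.9, 31.0, 185.5]]
d [ 0.1  -0.04  3.6 ] turn [-0.     0.001  0.001]
```

Call:
send_rows([
  {"dx": 0.11, "dy": -0.04, "dz": 0, "ax": 0, "ay": 0, "az": 0, "jaw": 4.5},
  {"dx": 0.11, "dy": -0.04, "dz": 1, "ax": 0, "ay": 0, "az": 0, "jaw": 4.5},
  {"dx": 0.11, "dy": -0.04, "dz": 2.3, "ax": 0, "ay": 0, "az": 0, "jaw": 4.5},
  {"dx": 0.11, "dy": -0.04, "dz": 3.5, "ax": 0, "ay": 0, "az": 0, "jaw": 4.5},
  {"dx": 0.11, "dy": -0.04, "dz": 4.5, "ax": 0, "ay": 0, "az": 0, "jaw": 4.5},
])

```text
time_s: 26.95
eef_pos: [0.64, -0.0813, 0.1048]
eef_rot: [0.0, -0.656, 0.755, 0.0]
wrist_force: [0.3, -0.3, -2.5]
opening: 0.06
```

```bash
python3 -c "
from h import *
weigh(2);goW(0.5,45,0,0.6)"
```

```text
t 26.95 tcp [ 0.64   -0.0813  0.1048] yaw -98.03 z [ 0.0001  0.0005 -1.    ] F [ 0.2772 -0.2601 -2.5217] M [ 0.0111  0.0861 -0.0146] open 0.06 j [-0.2764  0.8271  0.642   1.6348 -0.6052  0.8874 -1.1069]
Fz [-3.56 -2.95] -3.2535580403034183
t 27.05 tcp [ 0.6394 -0.0811  0.1044] yaw -98.03 z [-0.0015  0.0007 -1.    ] F [-0.1555  0.2639 -2.9479] M [ 0.1079 -0.0194 -0.0153] open 0.0597 j [-0.2764  0.8276  0.6418  1.6351 -0.6048  0.8882 -1.1072]
tcpW [  0.5851   0.2448 104.387 ]
d [-0.03 -0.    5.94] turn [0.002 0.001 0.01 ]
```

Call:
send_rows([
  {"dx": -0.02, "dy": 0, "dz": 1, "ax": 0, "ay": 0, "az": 0, "jaw": 4.5},
  {"dx": -0.02, "dy": 0, "dz": 2.2, "ax": 0, "ay": 0, "az": 0, "jaw": 4.5},
  {"dx": -0.02, "dy": 0, "dz": 3.4, "ax": 0, "ay": 0, "az": 0, "jaw": 4.5},
  {"dx": -0.02, "dy": 0, "dz": 4.4, "ax": 0, "ay": 0, "az": 0, "jaw": 4.5},
  {"dx": -0.02, "dy": 0, "dz": 5, "ax": 0, "ay": 0, "az": 0, "jaw": 4.5},
])

```text
time_s: 27.68
eef_pos: [0.6402, -0.0811, 0.0552]
eef_rot: [0.0, -0.656, 0.755, 0.0]
wrist_force: [-0.3, -0.5, -3.1]
opening: 0.0592
```

Call:
send_rows([
  {"dx": 0, "dy": 0, "dz": 0.2, "ax": 0, "ay": 0, "az": 0, "jaw": 4.5},
  {"dx": 0, "dy": 0, "dz": 0.4, "ax": 0, "ay": 0, "az": 0, "jaw": 4.5},
  {"dx": 0, "dy": 0, "dz": 0.6, "ax": 0, "ay": 0, "az": 0, "jaw": 4.5},
  {"dx": 0, "dy": 0, "dz": 0.8, "ax": 0, "ay": 0, "az": 0, "jaw": 4.5},
  {"dx": 0, "dy": 0, "dz": 0.95, "ax": 0, "ay": 0, "az": 0, "jaw": 4.5},
])

```text
time_s: 28.3
eef_pos: [0.6406, -0.0812, 0.0466]
eef_rot: [0.001, -0.656, 0.755, -0.0]
wrist_force: [-0.7, 0.6, -3.5]
opening: 0.0597
```

```bash
python3 -c "
from h import *
weigh(2)
s=snap('side');q=toW(cloud(s))
P=q[(abs(q[...,0])<12)&(abs(q[...,1])<20)&(q[...,2]>60)&(q[...,2]<100)];print(len(P),np.percentile(P[:,2],[5,50,95]))
s=snap('wrist');q=toW(cloud(s))
P=q[(abs(q[...,0])<12)&(abs(q[...,1])<20)&(q[...,2]>60)&(q[...,2]<100)];print(len(P),np.percentile(P[:,2],[5,50,95]))
"
```

```text
t 28.3 tcp [ 0.6406 -0.0812  0.0466] yaw -98.02 z [ 0.0014  0.0004 -1.    ] F [-0.7125  0.5984 -3.4759] M [ 0.0093 -0.0105 -0.0179] open 0.0597 j [-0.2485  0.897   0.5882  1.6651 -0.6605  0.7861 -1.0636]
Fz [-3.26 -3.06] -3.163866925913635
t 28.4 tcp [ 0.6405 -0.0811  0.0465] yaw -98.02 z [ 0.0011  0.0004 -1.    ] F [-0.1532 -0.0584 -3.0643] M [ 0.0274 -0.0319  0.0012] open 0.0596 j [-0.2486  0.8971  0.5881  1.6652 -0.6604  0.7861 -1.0636]
104 [74.3582 78.9311 81.1789]
3432 [79.2526 80.1934 81.1432]
```

Call:
send_rows([
  {"dx": 0, "dy": 0, "dz": 0.08, "ax": 0, "ay": 0, "az": 0, "jaw": 4.5},
  {"dx": 0, "dy": 0, "dz": 0.16, "ax": 0, "ay": 0, "az": 0, "jaw": 4.5},
  {"dx": 0, "dy": 0, "dz": 0.24, "ax": 0, "ay": 0, "az": 0, "jaw": 4.5},
  {"dx": 0, "dy": 0, "dz": 0.31, "ax": 0, "ay": 0, "az": 0, "jaw": 4.5},
  {"dx": 0, "dy": 0, "dz": 0.36, "ax": 0, "ay": 0, "az": 0, "jaw": 4.5},
])

```text
time_s: 29.12
eef_pos: [0.6408, -0.0813, 0.046]
eef_rot: [0.001, -0.656, 0.755, -0.0]
wrist_force: [-5.9, 3.2, 19.9]
opening: 0.0597
```

```bash
python3 -c "
from h import *
weigh(2)
s=snap('wrist');q=toW(cloud(s))
P=q[(abs(q[...,0])<12)&(abs(q[...,1])<20)&(q[...,2]>60)&(q[...,2]<100)];print(len(P),np.percentile(P[:,2],[5,50,95]))
"
```

```text
t 29.12 tcp [ 0.6408 -0.0813  0.046 ] yaw -98.02 z [ 0.0024  0.0016 -1.    ] F [-5.8571  3.1513 19.9311] M [0.4065 1.646  0.0229] open 0.0597 j [-0.2471  0.8974  0.587   1.6657 -0.6627  0.7845 -1.061 ]
Fz [17.17 17.02] 17.095650034046614
t 29.23 tcp [ 0.6407 -0.0813  0.046 ] yaw -98.02 z [ 0.0025  0.0015 -1.    ] F [-4.6095  2.3655 17.0217] M [ 0.3663  1.4682 -0.052 ] open 0.0592 j [-0.2471  0.8973  0.587   1.6659 -0.6627  0.7844 -1.061 ]
3426 [78.7264 79.6863 80.6577]
```

Run:
```python
from h import *
for n in ['wrist','side']:
    s=snap(n,n+'6.png');q=toW(cloud(s))
    def pl(m,lab):
        P=q[m]
        if len(P)<20: print(lab,len(P));return
        A=np.c_[P[:,:2],np.ones(len(P))];c=np.linalg.lstsq(A,P[:,2],rcond=None)[0]
        print(n,lab,len(P),'med',np.median(P[:,2]).round(1),'slope x,y',c[:2].round(4),'xy range',np.percentile(P[:,:2],[1,99],axis=0).round(1).tolist())
    z=q[...,2];x=q[...,0];y=q[...,1]
    pl((abs(x)<12)&(abs(y)<20)&(abs(z-79)<6),'cap')
    pl((abs(x)<20)&(abs(y)<29)&(abs(z-72)<3.5)&((abs(x)>16)|(abs(y)>25)),'shoulder')
    pl((x>-50)&(x<-28)&(abs(y)<60)&(abs(y)>26)&(abs(z-79)<6),'front rim')
    pl((x<40)&(x>28)&(abs(y)<60)&(abs(z-79)<6),'rear rim')
c=proj(s,W(0,0,80))[0].astype(int)
```

```text
wrist cap 3427 med 79.7 slope x,y [-0.0017  0.0007] xy range [[-11.7, -19.6], [11.7, 19.6]]
wrist shoulder 2100 med 74.5 slope x,y [-0.0011  0.0008] xy range [[-19.3, -28.8], [19.9, 28.8]]
wrist front rim 1585 med 80.8 slope x,y [ 0.0011 -0.0001] xy range [[-49.8, -46.0], [-36.3, 45.8]]
wrist rear rim 5955 med 78.6 slope x,y [-0.0008 -0.0003] xy range [[28.1, -58.8], [39.9, 58.7]]
side cap 104 med 78.6 slope x,y [ 0.0681 -0.0017] xy range [[-11.9, -19.8], [11.0, 18.4]]
side shoulder 35 med 72.3 slope x,y [ 0.1207 -0.    ] xy range [[-19.1, -27.9], [2.1, 27.5]]
side front rim 164 med 79.6 slope x,y [ 0.0224 -0.0011] xy range [[-49.6, -58.4], [-28.8, 59.3]]
side rear rim 74 med 77.7 slope x,y [-0.0239  0.0075] xy range [[28.0, -39.7], [39.8, 58.7]]
```

View pics/wrist6.png

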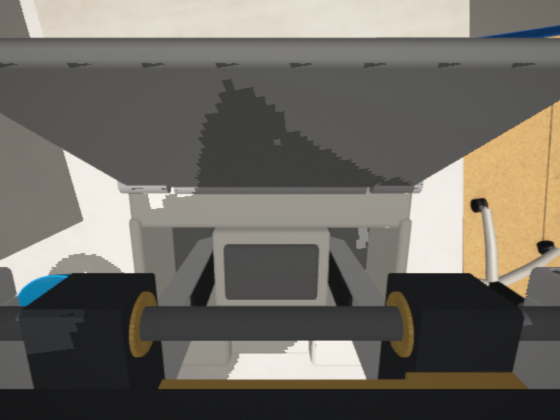

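The picture shows the cartridge in the well at (272,270), touching close to the rear wall. It is level, but the cap is flush with the rim, so it is about 3 mm too high, and the TCP has drifted about 1.5 mm rearward. I'll relieve the pressure, recentre and retry.

Call:
send_rows([
  {"dx": 0, "dy": 0, "dz": -0.3, "ax": 0, "ay": 0, "az": 0, "jaw": 4.5},
  {"dx": 0, "dy": 0, "dz": -0.6, "ax": 0, "ay": 0, "az": 0, "jaw": 4.5},
  {"dx": 0, "dy": 0.15, "dz": -0.7, "ax": 0, "ay": 0, "az": 0, "jaw": 4.5},
  {"dx": 0, "dy": 0.15, "dz": -0.7, "ax": 0, "ay": 0, "az": 0, "jaw": 4.5},
  {"dx": 0, "dy": 0.15, "dz": -0.7, "ax": 0, "ay": 0, "az": 0, "jaw": 4.5},
])

```text
time_s: 30.0
eef_pos: [0.6389, -0.081, 0.0497]
eef_rot: [0.0, -0.656, 0.755, -0.0]
wrist_force: [-0.2, -0.1, -3.5]
opening: 0.0596
```

Run:
```python
from h import *
weigh(1); 
s=snap('wrist','w7.png');q=toW(cloud(s));print('tcpW',toW(readout.observe()['eef_pos']))
z=q[...,2];x=q[...,0];y=q[...,1]
# profile along x at |y| in 10..25 : z per mm
for a in range(14,32):
    m=(abs(x-a-.5)<.5)&(abs(y)<20)&(z>30); print(a,m.sum(),np.percentile(z[m],[10,50,90]).round(1) if m.sum()>3 else '')
m=(abs(x)<18)&(abs(x)>11)&(abs(y)<40)&(z>74)&(z<82); print('y ext',np.percentile(y[m],[.5,99.5]))
m=(abs(y)<28)&(abs(y)>12)&(x<25)&(x>-26)&(z>74)&(z<81.5);print('x ext',np.percentile(x[m],[.5,5,95,99.5]))
R1=(abs(x)<20)&(abs(z-80)<5)&(abs(y)>50)&(abs(y)<70);print('rim y inner',np.percentile(y[R1&(y>0)],[1,5]),np.percentile(y[R1&(y<0)],[95,99]))
```

```text
t 30.0 tcp [ 0.6389 -0.081   0.0497] yaw -98.02 z [ 0.0009  0.0003 -1.    ] F [-0.199  -0.059  -3.5355] M [ 0.0279 -0.0023  0.0249] open 0.0596 j [-0.2508  0.8914  0.591   1.6684 -0.6578  0.789  -1.0647]
Fz [-2.93] -2.9254616520085697
t 30.05 tcp [ 0.639  -0.081   0.0497] yaw -98.02 z [ 0.001   0.0003 -1.    ] F [ 1.0084 -0.0183 -2.9255] M [ 0.0083 -0.      0.0289] open 0.0594 j [-0.2509  0.8913  0.591   1.6684 -0.6578  0.789  -1.0647]
tcpW [ 0.1307  0.3321 49.769 ]
14 382 [77.8 80.5 82.8]
15 138 [77.4 78.4 79.1]
16 157 [77.5 78.4 79. ]
17 199 [ 77.8  78.6 174.2]
18 1165 [ 78.7 174.6 175.7]
19 816 [ 78.1 175.2 176.3]
20 753 [64.6 71.7 77.8]
21 370 [ 64.5 164.6 184.3]
22 3181 [165.5 183.2 186. ]
23 4381 [165.8 184.  186.8]
24 905 [165.  165.8 186.4]
25 847 [164.2 165.3 166.2]
26 1074 [ 78.7 164.8 165.8]
27 1627 [159.4 163.3 165. ]
28 1095 [ 78.8 162.1 164. ]
29 168 [77.9 78.7 79.7]
30 157 [77.9 78.6 79.2]
31 161 [77.8 78.6 79.5]
y ext [-29.4556  29.8103]
x ext [-21.1995 -19.9227  20.3486  20.7485]
rim y inner [63.1322 63.4131] [-62.0755 -61.8475]
```

Call:
send_rows([
  {"dx": -0.03, "dy": -0.03, "dz": 0.12, "ax": 0, "ay": 0, "az": 0, "jaw": 4.5},
  {"dx": -0.03, "dy": -0.03, "dz": 0.24, "ax": 0, "ay": 0, "az": 0, "jaw": 4.5},
  {"dx": -0.03, "dy": -0.03, "dz": 0.34, "ax": 0, "ay": 0, "az": 0, "jaw": 4.5},
  {"dx": -0.03, "dy": -0.03, "dz": 0.44, "ax": 0, "ay": 0, "az": 0, "jaw": 4.5},
  {"dx": -0.03, "dy": -0.03, "dz": 0.5, "ax": 0, "ay": 0, "az": 0, "jaw": 4.5},
])

```text
time_s: 30.72
eef_pos: [0.6394, -0.0808, 0.046]
eef_rot: [0.001, -0.656, 0.755, -0.0]
wrist_force: [-3.6, 1.6, 8.7]
opening: 0.0596
```

Run:
```python
from h import *
weigh(1); print('tcpW',toW(readout.observe()['eef_pos']))
```

```text
t 30.73 tcp [ 0.6394 -0.0808  0.046 ] yaw -98.02 z [ 0.0015  0.0009 -1.    ] F [-3.6116  1.5572  8.6686] M [0.2791 0.7982 0.021 ] open 0.0596 j [-0.2488  0.8962  0.5871  1.6691 -0.662   0.7831 -1.0617]
Fz [5.19] 5.191410748800762
t 30.77 tcp [ 0.6394 -0.0808  0.046 ] yaw -98.02 z [ 0.0016  0.0009 -1.    ] F [-3.35    1.6432  5.1914] M [0.2777 0.6695 0.0149] open 0.0595 j [-0.2487  0.8961  0.5871  1.6692 -0.662   0.7829 -1.0617]
tcpW [ 0.5244  0.6204 46.0379]
```

Call:
send_rows([
  {"dx": 0, "dy": 0, "dz": -0.06, "ax": 0, "ay": 0, "az": 0, "jaw": 4.5},
  {"dx": 0, "dy": 0, "dz": -0.06, "ax": 0, "ay": 0, "az": 0, "jaw": 6.2},
  {"dx": 0, "dy": 0, "dz": -0.06, "ax": 0, "ay": 0, "az": 0, "jaw": 6.6},
  {"dx": 0, "dy": 0, "dz": -0.06, "ax": 0, "ay": 0, "az": 0, "jaw": 7.4},
  {"dx": 0, "dy": 0, "dz": -0.06, "ax": 0, "ay": 0, "az": 0, "jaw": 7.4},
])

```text
time_s: 31.4
eef_pos: [0.6395, -0.0808, 0.0456]
eef_rot: [0.001, -0.656, 0.755, -0.0]
wrist_force: [-0.6, -0.2, 1.0]
opening: 0.0737
```

```bash
cat >> h.py <<'E'
def cap(names=('wrist','side')):
  for n in names:
    q=toW(cloud(snap(n)))
    z=q[...,2];x=q[...,0];y=q[...,1]
    def pl(m,lab):
        P=q[m]
        if len(P)<20: print(lab,len(P));return
        c=np.linalg.lstsq(np.c_[P[:,:2],np.ones(len(P))],P[:,2],rcond=None)[0]
        print(n,lab,len(P),'med',np.median(P[:,2]).round(1),'slope',c[:2].round(4))
    pl((abs(x)<12)&(abs(y)<20)&(abs(z-78)<7),'cap')
    pl((x>-50)&(x<-28)&(abs(y)<60)&(abs(y)>26)&(abs(z-79)<6),'front rim')
    pl((x<40)&(x>28)&(abs(y)<60)&(abs(z-79)<6),'rear rim')
E
python3 - <<'E'
from h import *
weigh(1); print('tcpW',toW(readout.observe()['eef_pos']));cap()
E
```

```text
t 31.4 tcp [ 0.6395 -0.0808  0.0456] yaw -98.02 z [ 0.0014  0.0002 -1.    ] F [-0.624  -0.1744  0.9572] M [ 0.032   0.0031 -0.006 ] open 0.0737 j [-0.249   0.8969  0.587   1.669  -0.6618  0.7822 -1.0622]
Fz [-0.35] -0.34928973302125205
t 31.45 tcp [ 0.6395 -0.0807  0.0456] yaw -98.03 z [ 0.0014  0.0003 -1.    ] F [ 0.0303 -0.5845 -0.3493] M [-0.0183  0.059  -0.0318] open 0.0737 j [-0.249   0.8969  0.5869  1.669  -0.6618  0.7822 -1.0622]
tcpW [ 0.5872  0.644  45.5552]
wrist cap 3463 med 79.7 slope [-0.0025  0.0009]
wrist front rim 2240 med 80.8 slope [ 0.0064 -0.    ]
wrist rear rim 6028 med 78.6 slope [ 0.001  -0.0004]
side cap 97 med 78.6 slope [0.007  0.0061]
side front rim 157 med 79.5 slope [-0.0052  0.0026]
side rear rim 60 med 77.9 slope [0.0287 0.0009]
```

Call:
send_rows([
  {"dx": 0, "dy": 0, "dz": -1.5, "ax": 0, "ay": 0, "az": 0, "jaw": 7.6},
  {"dx": 0, "dy": 0, "dz": -4, "ax": 0, "ay": 0, "az": 0, "jaw": 7.6},
  {"dx": 0, "dy": 0.5, "dz": -7.5, "ax": 0, "ay": 0, "az": 0, "jaw": 7.6},
  {"dx": 0, "dy": 3, "dz": -11, "ax": 0, "ay": 0, "az": 0, "jaw": 7.6},
  {"dx": 0, "dy": 6, "dz": -13, "ax": 0, "ay": 0, "az": 0, "jaw": 7.6},
])

```text
time_s: 32.17
eef_pos: [0.5804, -0.0731, 0.1783]
eef_rot: [0.002, -0.656, 0.755, -0.002]
wrist_force: [1.3, 0.1, -0.2]
opening: 0.0761
```

Run:
```python
from h import *
snap('side');snap('side')
s=snap('wrist','w8.png');q=toW(cloud(s));np.save('q8.npy',q);np.save('p8.npy',s['pixels'])
z=q[...,2];x=q[...,0];y=q[...,1]
def pl(m,lab):
    P=q[m]; print(lab,len(P),np.percentile(P[:,2],[5,50,95]).round(1) if len(P)>5 else '')
pl((abs(x)<12)&(abs(y)<20)&(abs(z-78)<8),'cap')
pl((abs(x)<20)&(abs(y)<28)&((abs(x)>17)|(abs(y)>26))&(abs(z-73)<6),'shoulder')
pl((abs(x)<18)&(abs(y)>38)&(abs(y)<58)&(z<60)&(z>0),'recess floor')
pl((x>-50)&(x<-30)&(abs(y)<60)&(abs(y)>26)&(abs(z-79)<6),'front rim')
pl((x<42)&(x>28)&(abs(y)<60)&(abs(z-79)<6),'rear rim')
pl((abs(x)<30)&(abs(abs(y)-66)<3)&(abs(z-79)<8),'side rims')
pl((abs(y-100)<20)&(x<0)&(x>-50)&(abs(z)<10),'table')
m=(abs(x)<40)&(abs(y)<33)&(z<60)&(z>-20);print('gap pts',m.sum(),np.sort(z[m])[:20].round(0) if m.any() else '')
m=(abs(z-73)<5)&(abs(x)<24)&(abs(y)<35);print('cart ext',np.percentile(q[m][:,:2],[.5,99.5],axis=0))
st();cover()
```

```text
cap 1298 [78.4 79.6 80.8]
shoulder 556 [73.4 74.5 75.8]
recess floor 1438 [32.3 33.5 34.8]
front rim 1668 [79.5 80.6 81.8]
rear rim 2528 [77.3 78.5 79.7]
side rims 972 [74.3 80.1 81.5]
table 1210 [-0.6  0.6  1.8]
gap pts 398 [6. 6. 7. 7. 7. 7. 7. 7. 7. 7. 7. 7. 7. 7. 7. 7. 7. 7. 7. 7.]
cart ext [[-20.5391 -29.142 ]
 [ 20.321   30.4407]]
t 32.33 tcp [ 0.5801 -0.0724  0.1776] yaw -98.05 z [ 0.0044  0.001  -1.    ] F [0.0782 0.9675 0.1606] M [ 0.0557  0.0201 -0.0323] open 0.0761 j [-0.3566  0.664   0.7143  1.7538 -0.5336  0.9227 -1.128 ]
side 946 cover ang [2.0247 2.0676 2.186 ] zmax 162.07532559427776
top 635 cover ang [2.0362 2.0661 2.1652] zmax 162.4998453992432
```

View pics/w8.png

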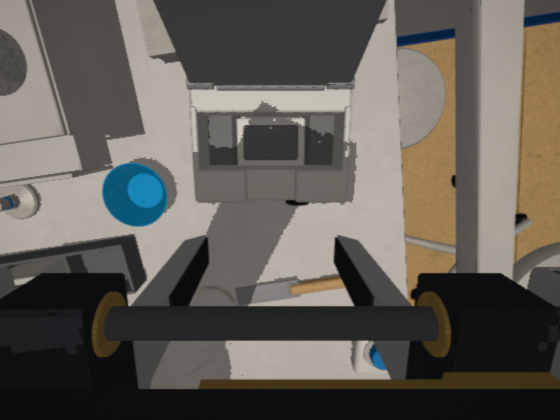

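The lowest points seen in the gap beside the cartridge are at z ≈ 6–7 mm, with recess floor and table reading +0.5 mm. The cap is about 72.6 mm above those, so the cartridge is on the floor of the well, level and centred. The spatula lies flat at (295,288). Next I shut the cover from behind.

Call:
send_rows([
  {"dx": 0, "dy": 0, "dz": -2.5, "ax": 0, "ay": 0, "az": 0, "jaw": 0},
  {"dx": 0, "dy": -4.5, "dz": -3.5, "ax": 0, "ay": 0, "az": 0, "jaw": 0},
  {"dx": 0, "dy": -9.5, "dz": -3.5, "ax": 0, "ay": 0, "az": 0, "jaw": 0},
  {"dx": 0, "dy": -14, "dz": -3.5, "ax": 0, "ay": 0, "az": 0, "jaw": 0},
  {"dx": 0, "dy": -17.8, "dz": -3, "ax": 0, "ay": 0, "az": 0, "jaw": 0},
], newtons=20)

```text
time_s: 33.05
eef_pos: [0.7583, -0.0974, 0.2043]
eef_rot: [0.0, -0.656, 0.755, -0.0]
wrist_force: [0.4, -0.7, -0.2]
opening: 0.0296
```

Run:
```python
from h import *
q=np.load('q8.npy');z=q[...,2];x=q[...,0];y=q[...,1]
m=(abs(x)<24)&(abs(y)<33)&(z<25)&(z>-20);print('floor',m.sum(),np.percentile(z[m],[5,25,50,75]).round(1))
st();cover();goW(118,135,0,0)
w=cloud(snap('top'));t=toW(w);m=(t[...,0]>95)&(t[...,0]<150)&(abs(t[...,1])<50)&(t[...,2]<200);print('behind',np.percentile(t[m][:,2],[5,50,95,100]) if m.any() else '')
```

```text
floor 11 [7.8 8.3 8.7 8.9]
t 33.05 tcp [ 0.7583 -0.0974  0.2043] yaw -97.97 z [ 0.0011  0.0001 -1.    ] F [ 0.3795 -0.7052 -0.1712] M [ 0.0483 -0.0444 -0.003 ] open 0.0296 j [-0.1997  0.9031  0.6928  1.1383 -0.552   1.2766 -1.2587]
side 946 cover ang [2.0251 2.065  2.1921] zmax 162.4620700208654
tcpW [120.8346   0.8102 201.8389]
d [0.08 0.28 6.68] turn [ 0.    -0.001  0.012]
behind
```

Call:
send_rows([
  {"dx": 0, "dy": 0.1, "dz": 3, "ax": 0, "ay": 0, "az": 0, "jaw": 0},
  {"dx": 0, "dy": 0.2, "dz": 5.5, "ax": 0, "ay": 0, "az": 0, "jaw": 0},
  {"dx": 0, "dy": 0.3, "dz": 6.5, "ax": 0, "ay": 0, "az": 0, "jaw": 0},
  {"dx": 0, "dy": 1.5, "dz": 6.5, "ax": 0, "ay": 0, "az": 0, "jaw": 0},
  {"dx": 0, "dy": 2.8, "dz": 6.5, "ax": 0, "ay": 0, "az": 0, "jaw": 0},
])

```text
time_s: 33.83
eef_pos: [0.7285, -0.0935, 0.1414]
eef_rot: [0.001, -0.656, 0.755, -0.001]
wrist_force: [0.2, -0.2, 0.4]
opening: 0.0006
```

Call:
send_rows([
  {"dx": 0, "dy": 0.7, "dz": 0, "ax": 0, "ay": 0, "az": 0, "jaw": 0},
  {"dx": 0, "dy": 1.3, "dz": 0, "ax": 0, "ay": 0, "az": 0, "jaw": 0},
  {"dx": 0, "dy": 1.9, "dz": 0, "ax": 0, "ay": 0, "az": 0, "jaw": 0},
  {"dx": 0, "dy": 2.5, "dz": 0, "ax": 0, "ay": 0, "az": 0, "jaw": 0},
  {"dx": 0, "dy": 3, "dz": 0, "ax": 0, "ay": 0, "az": 0, "jaw": 0},
])

```text
time_s: 34.45
eef_pos: [0.6983, -0.0891, 0.1406]
eef_rot: [0.001, -0.656, 0.755, -0.0]
wrist_force: [0.2, -0.7, -0.8]
opening: 0.0004
```

Run:
```python
from h import *
st();cover();goW(40,135,0,0)
```

```text
t 34.45 tcp [ 0.6983 -0.0891  0.1406] yaw -98.03 z [ 0.0012  0.0004 -1.    ] F [ 0.2408 -0.7233 -0.804 ] M [-0.0057 -0.072  -0.0394] open 0.0004 j [-0.2514  0.8677  0.6731  1.423  -0.5801  1.0524 -1.1729]
side 734 cover ang [1.5581 1.587  1.6544] zmax 172.1794053544783
tcpW [ 59.7824   0.7701 140.6528]
d [0.07 1.98 0.56] turn [-0.001  0.001  0.01 ]
```

Call:
send_rows([
  {"dx": 0, "dy": 0.6, "dz": 0, "ax": 0, "ay": 0, "az": 0, "jaw": 0},
  {"dx": 0, "dy": 1.2, "dz": 0, "ax": 0, "ay": 0, "az": 0, "jaw": 0},
  {"dx": 0, "dy": 1.8, "dz": 0, "ax": 0, "ay": 0, "az": 0, "jaw": 0},
  {"dx": 0, "dy": 2.4, "dz": 0, "ax": 0, "ay": 0, "az": 0, "jaw": 0},
  {"dx": 0, "dy": 2.8, "dz": 0, "ax": 0, "ay": 0, "az": 0, "jaw": 0},
])

```text
time_s: 35.17
eef_pos: [0.6704, -0.0851, 0.1407]
eef_rot: [0.001, -0.656, 0.755, -0.0]
wrist_force: [0.4, 0.7, 0.5]
opening: 0.001
```

Call:
send_rows([
  {"dx": 0, "dy": 0, "dz": 0, "ax": 0, "ay": 0, "az": 0, "jaw": 0},
  {"dx": 0, "dy": 0, "dz": -1, "ax": 0, "ay": 0, "az": 0, "jaw": 0},
  {"dx": 0, "dy": 0, "dz": -4, "ax": 0, "ay": 0, "az": 0, "jaw": 0},
  {"dx": 0, "dy": 0, "dz": -9, "ax": 0, "ay": 0, "az": 0, "jaw": 0},
  {"dx": 0, "dy": 0, "dz": -12, "ax": 0, "ay": 0, "az": 0, "jaw": 0},
])

```text
time_s: 35.8
eef_pos: [0.6719, -0.0861, 0.264]
eef_rot: [0.002, -0.656, 0.755, -0.002]
wrist_force: [0.5, 0.3, -0.1]
opening: 0.0005
```

Run:
```python
from h import *
st();cover()
```

```text
t 35.8 tcp [ 0.6719 -0.0861  0.264 ] yaw -98.03 z [ 0.0049 -0.0009 -1.    ] F [ 0.5067  0.3402 -0.1201] M [-0.0332  0.022  -0.0571] open 0.0005 j [-0.2969  0.7177  0.7458  1.3743 -0.4934  1.2332 -1.2261]
side 455 cover ang [0.4952 0.5457 0.6796] zmax 126.74638248460876
```

Cover is sinking by itself. I'll move the arm back out of the way and check.

Call:
send_rows([
  {"dx": 0, "dy": 4, "dz": 0, "ax": 0, "ay": 0, "az": 0, "jaw": 0},
  {"dx": 0, "dy": 8, "dz": 0, "ax": 0, "ay": 0, "az": 0, "jaw": 0},
  {"dx": 0, "dy": 13, "dz": 0, "ax": 0, "ay": 0, "az": 0, "jaw": 0},
  {"dx": 0, "dy": 17, "dz": 0, "ax": 0, "ay": 0, "az": 0, "jaw": 0},
  {"dx": 0, "dy": 19, "dz": 0, "ax": 0, "ay": 0, "az": 0, "jaw": 0},
])

```text
time_s: 36.52
eef_pos: [0.4801, -0.0582, 0.2599]
eef_rot: [0.0, -0.656, 0.755, 0.001]
wrist_force: [-0.1, -0.4, 0.8]
opening: 0.0005
```

Call:
send_rows([
  {"dx": 0, "dy": 0, "dz": 0, "ax": 0, "ay": 0, "az": 0, "jaw": 0},
  {"dx": 0, "dy": 0, "dz": 0, "ax": 0, "ay": 0, "az": 0, "jaw": 0},
  {"dx": 0, "dy": 0, "dz": 0, "ax": 0, "ay": 0, "az": 0, "jaw": 0},
  {"dx": 0, "dy": 0, "dz": 0, "ax": 0, "ay": 0, "az": 0, "jaw": 0},
  {"dx": 0, "dy": 0, "dz": 0, "ax": 0, "ay": 0, "az": 0, "jaw": 0},
])

```text
time_s: 37.15
eef_pos: [0.4829, -0.0589, 0.2602]
eef_rot: [0.0, -0.656, 0.755, -0.0]
wrist_force: [-0.1, -0.1, -0.2]
opening: 0.0005
```

Call:
send_rows([
  {"dx": 0, "dy": 0, "dz": 0, "ax": 0, "ay": 0, "az": 0, "jaw": 0},
  {"dx": 0, "dy": 0, "dz": 0, "ax": 0, "ay": 0, "az": 0, "jaw": 0},
  {"dx": 0, "dy": 0, "dz": 0, "ax": 0, "ay": 0, "az": 0, "jaw": 0},
  {"dx": 0, "dy": 0, "dz": 0, "ax": 0, "ay": 0, "az": 0, "jaw": 0},
  {"dx": 0, "dy": 0, "dz": 0, "ax": 0, "ay": 0, "az": 0, "jaw": 0},
])

```text
time_s: 37.78
eef_pos: [0.4827, -0.0587, 0.2604]
eef_rot: [0.001, -0.656, 0.755, -0.0]
wrist_force: [0.2, -0.3, 0.2]
opening: 0.0009
```

Run:
```python
from h import *
st()
s=snap('side','s9.png');w=cloud(s);q=toW(w)
for a in range(-44,45,11):
    k=q[(abs(q[...,0]-a)<5)&(abs(q[...,1])<45)&(q[...,2]>75)&(q[...,2]<130)]; print(a,np.median(k[:,2]).round(1),end='; ')
print()
w2=cloud(snap('top'))
for n,c in (('side',w),('top',w2)):
    print(n,'cup',rect(c,(.56,.66),(.04,.12),(.015,.05)));print('timer',rect(c,(.33,.42),(-.22,-.12),(.01,.06)));print('tube',rect(c,(.28,.46),(.2,.33),(.01,.06)));print('spat',rect(c,(.43,.49),(-.2,.01),(.004,.03)))
    print('carts',[rect(c,(.48,.57),(y-.033,y+.033),(.06,.09)) for y in (.2,.267)]);print('elec',rect(c,(.57,.64),(.16,.26),(.01,.06)))
```

```text
t 37.77 tcp [ 0.4827 -0.0587  0.2604] yaw -98.02 z [ 0.0014  0.0004 -1.    ] F [ 0.213  -0.2908  0.1752] M [0.0368 0.0145 0.0121] open 0.0009 j [-0.5218  0.4285  0.8396  1.9031 -0.3834  0.9766 -1.2186]
-44 84.1; -33 86.7; -22 86.6; -11 86.8; 0 87.0; 11 86.8; 22 86.9; 33 86.8; 44 85.5; 
side cup (array([604.7,  72.4]), array([67.7, 64.5]), 0.1, 0.0245, 365)
timer (array([ 364.2, -174.8]), array([61. , 61.8]), 80.3, 0.0217, 503)
tube (array([374.2, 261.9]), array([ 43.4, 118.1]), 61.8, 0.0214, 1273)
spat (array([453. , -94.5]), array([170.5,  47.2]), 84.0, 0.0085, 403)
carts [(array([521.9, 200.4]), array([42.8, 62.1]), 1.2, 0.0724, 648), (array([519.7, 268.6]), array([42. , 62.1]), 1.7, 0.0729, 754)]
elec (array([613.4, 219.1]), array([35.4, 36.3]), 18.8, 0.0143, 196)
top cup (array([604.8,  71.5]), array([67.2, 60. ]), 1.3, 0.0245, 291)
timer None
tube (array([376.2, 260.1]), array([ 42.6, 114.3]), 66.4, 0.0218, 765)
spat (array([458.9, -51.9]), array([18.4, 73.8]), 1.5, 0.0074, 214)
carts [(array([521.8, 197. ]), array([40.1, 59.5]), 1.0, 0.0735, 526), (array([520.3, 265. ]), array([40.3, 60.4]), 1.6, 0.0735, 532)]
elec (array([614.2, 213.9]), array([31.6, 32.3]), 8.5, 0.0119, 104)
```

View pics/s9.png

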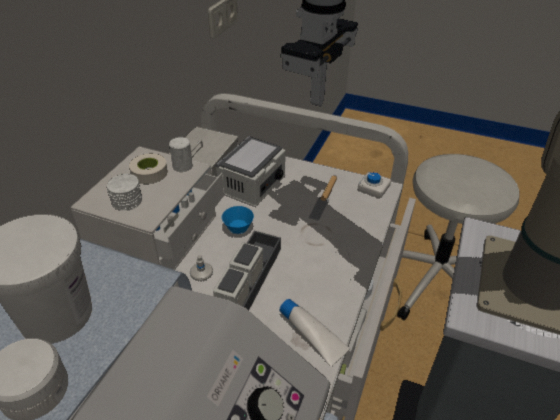

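Side view: the cover is shut and flat at about (253,165), two cartridges are in the rack at (240,265), the spatula is at (325,198) on the worktop, and nothing else has moved. I'm handing in.

```bash
python3 -c "
from h import *
print(arm.finish_job())"
```

```text
the job is handed in; nothing more can be done
None
```

I loaded the warmer with cartridge_3, shut the cover and handed the job in at about 38 s. One check is not clean: the cartridge may sit about 2 mm higher in the well than your description says.

**What I did**
- I levered the cover fully open with the spatula and laid the spatula back where it was.
- I weighed only cartridge_3. It pulled about 3 N (roughly 0.3 kg), which is clearly the full one, so I left the other two untouched.
- I regrasped it on the worktop, lowered it upright into the well, then pushed the cover forward from behind. It sank shut on its own.

**Last checks**
- **Cover:** shut, with its top reading 86.8 mm, the same as at the start.
- **Rack and spatula:** the two spent cartridges stand in the rack, and the spatula lies flat on the worktop.
- **Other things:** the timer, tube, cup and electrode were where they started, to within the few millimetres the cameras resolve.
- **Arm:** clear of everything, with no force on it.

**What disagreed or went wrong**
- **Seating depth:** the cartridge stood level and centred, resting on something firm. But its cap read about level with the rim (79.6 mm) instead of 3 mm below it. The few depth points I got beside it (about 6–9 mm) suggest it is on the floor, but that is thin evidence.
- **Pressing force:** while I was seating it, the wrist force briefly reached about 20 N, before I relieved it and recentred. That was firmer than "gently" suggests.
- **Slips:** the spatula tipped about 15° in the grip while lifting the cover. The cartridge slid about 15 mm in the fingers and met the worktop at about 23 N during the regrasp.

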